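Clamp a covered dish with the inner knob of a coaxial pair

TASK

Put the covered dish with the pink filling flat on the plate of the dish clamp, between the V jaw and the black sprung back stop, and let go of it. Then turn only the small red inner knob clockwise to close the jaw until you feel the dish held against the back stop with about 10 N (never more than 20 N), without dragging the black outer ring round and without pushing on the jaw itself, and let go of the knob. Leave the other things on the bench where they are.

Things in the scene. Friction and masses are not known exactly. Their poses are not given: they have to be found in the camera images.
- dish_pink: Round covered petri dish with a pink filling, 65 mm across and 14 mm high, loose (about 22 g). Origin: centre of its underside, z up. Starts on the bench left or right of the clamp; the empty dish stands on the other side. Can be gripped across its rim.
- dish_clamp: Dish clamp fixed to the bench: white plate, x -170 to +95 mm, y +-50 mm, top 12 mm above the bench, with a blue drive housing (82 x 82 mm, top 47 mm above the bench, centred at x -121 mm). Origin: bench height, under the dark disc where the dish goes; x runs level from the housing to the back stop, z up. Both y sides of the dish place are open for fingers.
- stop_side (a point): Point of the clamp at plate height, 40.8 mm from its origin along its x, near the black sprung back stop (56 mm wide, 10 thick, 3 to 19 mm above the plate, blue foot behind). The stop's setting differs from run to run and is NOT measured: its free face stands up to 5.5 mm before or behind this point. Its spring gives 7 N per mm from 0 N at first touch, 10 mm travel.
- dish_place (a point): Point on the plate top (12 mm above the bench) where the centre of the dish's underside should be set down. There the dish has at least 2.5 mm of play toward the jaw and toward the stop.
- jaw: Aluminium V jaw on two rods out of the housing, 3 to 19 mm above the plate, opening 120 degrees toward the stop, each face 30 mm long. Origin: apex of the V at plate height; x axis is the closing direction (same as the clamp's). It touches the dish when its apex is 37.5 mm behind the dish centre, centres it, and pushes it along the plate (under 0.5 N) until the dish meets the stop.
- knob_grip (a point): On the common axis of the two knobs, 120 mm from the clamp's origin toward -x, 73 mm above the bench: the middle of the red inner knob's grip bar. Its x axis runs along the bar. The bar is 26 mm long, 12 mm thick (the width to grip) and stands from 61 to 81 mm above the bench, on a steel collar of 11.5 mm radius.
- inner_knob (a joint): Red inner knob, rad, 0 to 1.8, growing clockwise from above; at 0 the bar lies along the clamp's x. Drives the jaw 16 mm per rad. Friction of 0.27 N m resists turning and holds it where left (once halted, less of it is felt). Each newton of clamping adds 0.016 N m, so 10 N is felt as 0.16 N m above the reading, taken alike, while turning free. Start to full load: 0.4 to 1.4 rad.
- outer_ring (a joint): Angle of the black outer ring (60 mm across, from 47 to 57 mm above the bench, directly below the red knob, same axis), rad, growing clockwise. It carries a zero mark that has been set and turns at the lightest touch (0.015 N m); it must stay as it is (no more than 4 degrees either way).
- ring_mark (a point): Yellow zero mark on top of the outer ring, 26 mm from the axis, 57 mm above the bench.
- dish_empty: Empty clear petri dish, 64 mm across, 14 mm high, loose, origin centre of the underside. A bystander, leave alone.
- lens: Black hand lens, 50 x 125 x 14 mm, lying on the bench, long axis y, lens toward +y, loose. A bystander, leave alone.
- dropper_a: Amber dropper bottle with a white cone cap, 34 mm across, 78 mm high, loose, origin centre of the underside. A bystander, leave alone.
- dropper_b: White dropper bottle with a red cone cap, 34 mm across, 78 mm high, loose, origin centre of the underside. A bystander, leave alone.
Things that resemble listed ones, but are neither listed nor needed, are in the scene too. Leave any orange or purple look-alike of the dish_pink alone.

How it is judged (in metres and radians):
On the way:
1. the pink dish lies flat on the clamp's plate between jaw and stop, let go, not yet clamped (x of dish_pink in the frame of dish_clamp between -0.018 and 0.018 m and y of dish_pink in the frame of dish_clamp between -0.01 and 0.01 m and z of dish_pink in the frame of dish_clamp between 0.0095 and 0.0145 m and angle between dish_pink's own z axis and vertical below 0.06 rad and contact force between dish_pink and the fingers below 0.1 N and contact force between jaw and dish_pink below 3 N), for 0.2 s.
At the end, for the whole second after the job is handed in: The pink dish lies flat on the clamp's plate (within 18 mm of the dish place along the clamp, 10 mm across, tilted under 3.4 degrees), released and at rest, and the jaw presses on it with 6 to 14 N; the outer ring's mark is within 2 mm of where it was (x of dish_pink in the frame of dish_clamp between -0.018 and 0.018 m and y of dish_pink in the frame of dish_clamp between -0.01 and 0.01 m and z of dish_pink in the frame of dish_clamp between 0.0095 and 0.0145 m and angle between dish_pink's own z axis and vertical below 0.06 rad and contact force between dish_pink and the fingers below 0.1 N and contact force between jaw and dish_pink between 6 and 14 N and linear speed of dish_pink below 0.01 m/s and velocity of joint inner_knob below 0.05 rad/s and distance of ring_mark from where it was at the start of the episode below 0.002 m); the robot touches nothing.
It fails at once if the jaw pressed on the dish with more than 20 N (contact force between jaw and dish_pink above 20 N).
It fails at once if the outer ring was dragged: its mark moved more than 2 mm (distance of ring_mark from where it was at the start of the episode above 0.002 m).
It fails at once if the jaw was pushed directly (over 10 N) instead of by the knob (contact force between any of the fingers, the arm and jaw above 10 N).
It fails at once if a bystander (empty dish, hand lens, dropper bottle) was moved more than 15 mm (distance of any of dish_empty, lens, dropper_a, dropper_b from where it was at the start of the episode above 0.015 m).
It also fails if it takes over 72 s, if anything falls off the work surface, if the arm or the gripper's body presses on something with over 40 N, if the wrist force passes 120 N, or if a joint passes its speed limit or range.

ROBOT

A 6-joint arm with a two-finger parallel gripper is mounted at the origin on the work surface; the furniture and walls round the work are solid. World frame = base frame: x ahead of the robot, y to its left, z up, the work surface at z = 0. Lengths are in mm, angles in rad, forces in N, time in s.
With the tool pointing down it reaches from about 325 to 925 mm from the base axis. Payload 3.1 kg.
Tool frame: the origin (TCP) lies at the very end of the fingers, on their centre line; the grasp point (between the pads) lies 19 mm behind it; z points along the fingers, y is the direction in which the jaws open and shut (so a half turn about z gives the same grasp; the last joint's range is limited). The gripper opens to 85 mm and grips with 20 to 120 N. Pads are 22 mm wide; open, the fingers measure 114 mm over their backs; the gripper's body (76 mm by 85 mm) begins 54 mm behind the grasp point. The pads swing forward as they close: fully open they stand 13 mm farther back than shut.
Start: joints at [-1.341, 0.217, 1.613, -0, 1.311, -0.112], TCP at [209.511, -588.85, 231.3] pointing down, gripper open.
Joint ranges: [-2.75, 2.75], [-0.78, 2.1], [0.31, 2.55], [-1.13, 4.27], [0.13, 2.63], [-2.58, 2.58]. Speed limits (rad/s): [2.79, 2.79, 3.14, 3.14, 3.14, 3.14].

INTERFACE

Orientations are given as a unit quaternion [w, x, y, z].
In Python, from bench import robot, cams, finish_job gives the robot as it stands.
- The arm moves only by the tool move_arm, never from a script. Its argument "targets" is a list of rows, each an object of numbers: "ax", "ay", "az": the turn, a rotation vector about the tool's x, y, z as a fraction of full scale; "dx", "dy", "dz": the shift along the tool's x, y, z as a fraction of full scale; "hand": the closure, from 0 (fully open) to 1 (shut). A call has 1 to 12 rows; each row shifts and turns the pose as measured when the row begins, along the tool's axes as they then stand; what a row does not reach is not made up. Full scale, the value 1, is 0.08 m for a shift and 90 degrees for a turn. A row lasts 1/10 s, in which the tool goes at most 50 mm and 8.59 degrees, less where a joint would pass 70% of its speed; a pose out of reach is approached as far as the arm can. A call with a number of a shift or a turn outside -1 to 1 is refused whole. A call with a gripper value outside its range is refused whole. The fingers move at their own pace and stop on an object; the grip force is fixed at half the most. Time passes only in rows, so rows that do not move let the fingers close. It gives the time, the measured TCP pose, the force and the opening at its end, in the units of the state.
- robot.read_state(): the state, without advancing time (a new reading comes with each control period).
- cams.get_image(name): name is "scene" or "top" or "wrist"; returns the picture (384x512x3 uint8, red, green, blue); there is no depth.
- cams.camera_params(name): a dict with "camera_matrix" (3x3 intrinsics, pixels), "cam_to_world" (4x4, takes a point from camera to world coordinates). Camera axes: x right, y up, looking along -z (the intrinsics and any distortion apply to the point x, -y, -z); pixel columns grow to the right and rows downward; lengths in mm; the calibration is good to about 2 mm. The wrist camera is an equidistant fisheye: a pixel r from the principal point sees the ray r / f radians off the axis. A picture is of the moment at which its call begins: read the wrist's pose just before it. camera_params takes no time and is no camera call; for the wrist camera it gives the pose at the moment of the call.
- finish_job(): hands the job in, once; it reports no verdict.
The state is a dict: "time_s": time; "q": joint angles; "dq": joint speeds; "joint_efforts": joint torques, N m; "tool_pos": TCP position; "tool_rot": TCP orientation; "wrist_force": force on the tool from outside, world axes, zero at the start; "torque": the same for the moment, N m; "grip_width": opening from 0.0 (shut) to 1.0 (fully open).
Only numpy, scipy, OpenCV 4.12 (cv2) and the standard library are available. Lean on these libraries where they do the work, as an engineer would, in place of code of your own. Each camera call takes 0.05 s, during which the arm holds its last target.

## Working session

There is one attempt and no reset: what is moved stays moved. The work goes in short steps, Python scripts to look and compute and a tool call to move; the robot and the scene stay as the last step left them, time stands still between calls to the robot, and variables do not carry over. Pictures are saved under pics/ and viewed, and the job is handed in when it is done.

Besides the shell and the picture viewer there is one more tool, called as name([rows], argument=value, ...), one row to a line, values as JSON. move_arm: Moves the arm, as the interface text tells. Shift numbers are shares of 0.08 m and turn numbers shares of 90 degrees, none past 1 either way. Its arguments: {"type":"object","properties":{"targets":{"type":"array","items":{"type":"object","properties":{"ax":{"type":"number"},"ay":{"type":"number"},"az":{"type":"number"},"dx":{"type":"number"},"dy":{"type":"number"},"dz":{"type":"number"},"hand":{"type":"number"}}}}},"required":["targets"]}

```bash
ls; mkdir -p pics; cat > h.py <<'E'
import numpy as np, cv2
from bench import robot, cams, finish_job
def snap(n,f):
    im=cams.get_image(n); cv2.imwrite('pics/'+f,cv2.cvtColor(im,cv2.COLOR_RGB2BGR)); return im
def ray(n,u,v,P=None):
    P=P or cams.camera_params(n);K=np.array(P['camera_matrix']);T=np.array(P['cam_to_world'])
    a=(u-K[0,2])/K[0,0];b=(v-K[1,2])/K[1,1]
    if n=='wrist':
        r=np.hypot(a,b);s=np.sin(r)/r if r>1e-9 else 1;d=np.array([a*s,-b*s,-np.cos(r)])
    else: d=np.array([a,-b,-1.])
    d=T[:3,:3]@d;return T[:3,3],d/np.linalg.norm(d)
def onz(n,u,v,z,P=None):
    o,d=ray(n,u,v,P);return o+d*(z-o[2])/d[2]
E
python3 - <<'E'
from h import *
a=snap('top','top0.png');b=snap('scene','scene0.png')
for n in('top','scene'):
    P=cams.camera_params(n);print(n,np.round(P['camera_matrix'],1).tolist(),np.round(P['cam_to_world'],3).tolist())
print(robot.read_state())
E
```

```text
pics
top [[390.6, 0.0, 250.6], [0.0, 390.6, 189.3], [0.0, 0.0, 1.0]] [[0.02, 0.99, -0.141, 370.938], [-0.999, 0.016, -0.032, 4.013], [-0.029, 0.142, 0.989, 1078.906], [0.0, 0.0, 0.0, 1.0]]
scene [[481.2, 0.0, 253.9], [0.0, 481.2, 188.2], [0.0, 0.0, 1.0]] [[-0.609, 0.507, -0.61, -379.299], [-0.793, -0.397, 0.462, 677.148], [-0.008, 0.765, 0.644, 977.289], [0.0, 0.0, 0.0, 1.0]]
{'time_s': 0.1, 'q': array([-1.34120087e+00,  2.17719983e-01,  1.61478338e+00,  3.24241453e-05,
        1.31131304e+00, -1.12213815e-01]), 'dq': array([ 0.00047865, -0.00032546, -0.00371559, -0.00089754, -0.00244186,
        0.00063013]), 'joint_efforts': array([-1.36334362e-03, -3.98078728e+01, -3.04971349e+01, -1.53134506e-04,
        4.26266444e-03,  1.61409343e-05]), 'tool_pos': array([ 209.34724595, -588.109686  ,  230.06819101]), 'tool_rot': array([-1.11088048e-03,  9.85431417e-01,  1.70069652e-01, -4.95817308e-05]), 'wrist_force': array([-0.42174747,  0.20752315, -0.64737037]), 'torque': array([-0.04505898, -0.00532461,  0.04107998]), 'grip_width': 0.9998657228845688}
```

View pics/top0.png

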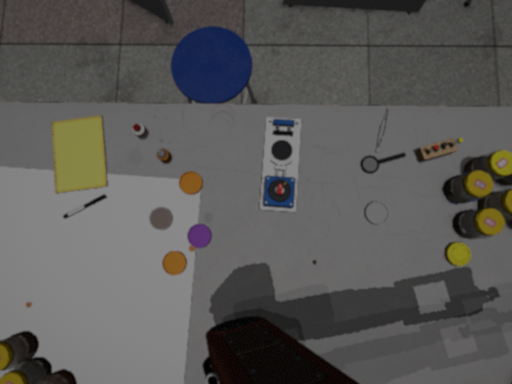

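View pics/scene0.png

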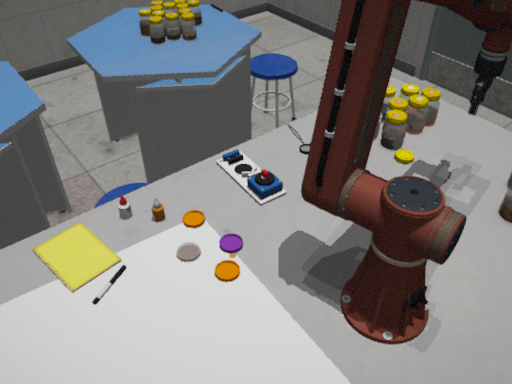

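```bash
python3 - <<'E'
from h import *
a=cv2.imread('pics/top0.png')
c=np.hstack([cv2.resize(a[165:285,130:220],(600,800))[:, :],])
l=cv2.resize(a[165:285,130:220],(420,560),interpolation=cv2.INTER_CUBIC)
r=cv2.resize(a[110:215,255:305],(267,560),interpolation=cv2.INTER_CUBIC)
cv2.imwrite('pics/crop0.png',np.hstack([l,r]))
for (u,v) in [(161,218),(190,183),(174,263),(199,236),(376,212)]:
    print((u,v),a[v-3:v+4,u-3:u+4].mean((0,1))[::-1].round(),onz('top',u,v,14).round())
E
```

```text
(161, 218) [84. 75. 71.] [439. 283.  14.]
(190, 183) [131.  87.  30.] [538. 207.  14.]
(174, 263) [130.  88.  32.] [319. 241.  14.]
(199, 236) [ 89.  49. 111.] [392. 176.  14.]
(376, 212) [107. 106. 106.] [ 466. -303.   14.]
```

View pics/crop0.png

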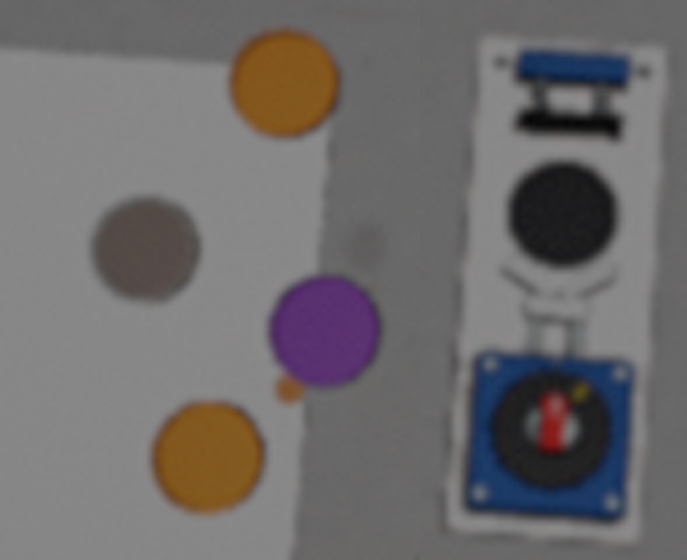

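```bash
cat > m.py <<'E'
from h import *
def cen(mask,lo=20):
    n,l,s,c=cv2.connectedComponentsWithStats(mask.astype(np.uint8)); return [(c[i].round(2),s[i,4]) for i in range(1,n) if s[i,4]>lo]
E
python3 - <<'E'
from m import *
a=cv2.cvtColor(cv2.imread('pics/top0.png'),cv2.COLOR_BGR2RGB).astype(int)
R,G,B=a[...,0],a[...,1],a[...,2]
def box(m,u0,u1,v0,v1):
    o=np.zeros_like(m);o[v0:v1,u0:u1]=m[v0:v1,u0:u1];return o
print('dish',c:=cen(box(G<95,140,183,195,240)),[onz('top',*x[0],10).round(1) for x in c])
dark=(a.max(2)<60)
print('disc',c:=cen(box(dark,268,296,138,163)),[onz('top',*x[0],12).round(1) for x in c])
print('knobring',c:=cen(box(dark,260,300,178,208)),[onz('top',*x[0],57).round(1) for x in c])
print('stop',c:=cen(box(dark,268,300,128,138)),[onz('top',*x[0],31).round(1) for x in c])
w=box(a.min(2)>115,250,310,110,215)
w=(w*255).astype(np.uint8)
h=cen(box((B>R+25),258,302,170,215)); print('house',h,[onz('top',*x[0],47).round(1) for x in h])
pts=cv2.findNonZero(w);r=cv2.minAreaRect(pts);print(r,[onz('top',*p,12).round(1) for p in cv2.boxPoints(r)])
E
```

```text
dish [(array([160.96, 218.08]), np.int32(380))] [array([439.5, 283.8,  10. ])]
disc [(array([281.17, 149.83]), np.int32(288))] [array([635.9, -44.9,  12. ])]
knobring [(array([278.9 , 190.57]), np.int32(297))] [array([514.6, -37.9,  57. ])]
stop [(array([282.3 , 132.44]), np.int32(70))] [array([680.5, -46.7,  31. ])]
house [(array([278.61, 192.08]), np.int32(479))] [array([511.9, -37.6,  47. ])]
((280.7436218261719, 163.58883666992188), (36.335994720458984, 93.40487670898438), 4.085616588592529) [array([469.4,  13.4,  12. ]), array([734.5,  -1. ,  12. ]), array([ 727.9, -103.3,   12. ]), array([464. , -85.6,  12. ])]
```

```bash
cat > p.py <<'E'
from h import *
from scipy.spatial.transform import Rotation as Ro
import sys,math
def pose():
    s=robot.read_state();q=s['tool_rot'];return s,np.array(s['tool_pos']),Ro.from_quat([q[1],q[2],q[3],q[0]])
def down(yawdeg):
    a=math.radians(yawdeg);x=np.array([math.cos(a),math.sin(a),0]);z=np.array([0,0,-1.]);return Ro.from_matrix(np.stack([x,np.cross(z,x),z],1))
def plan(pos,yaw,n=None,hand=0,turnsign=0,vmax=48):
    s,p,R=pose();pos=np.array(pos,float);T=down(yaw)
    rv=(R.inv()*T).as_rotvec()
    if turnsign and np.sign(rv[2])!=turnsign: 
        th=np.linalg.norm(rv); rv=rv*(1-2*math.pi/th)
    d=pos-p
    k=n or max(1,math.ceil(max(np.linalg.norm(d)/vmax,np.degrees(np.linalg.norm(rv))/8.5)))
    print('from',p.round(1),'k',k,'rot',np.degrees(rv).round(2))
    rows=[]
    for i in range(k):
        Ri=R*Ro.from_rotvec(rv*i/k);l=Ri.inv().apply(d/k)/80;a=np.degrees(rv/k)/90
        rows.append(dict(dx=round(l[0],3),dy=round(l[1],3),dz=round(l[2],3),ax=round(a[0],3),ay=round(a[1],3),az=round(a[2],3),hand=hand))
    for r in rows: print(str(r).replace("'",'"'),end=',\n')
def st():
    s,p,R=pose();m=R.as_matrix();print('t',s['time_s'],'p',p.round(1),'yaw',np.degrees(math.atan2(m[1,0],m[0,0])).round(2),'tilt',(m[:2,2]*57.3).round(2),'F',np.round(s['wrist_force'],2),'M',np.round(s['torque'],3),'w',round(s['grip_width'],3),'q',np.round(s['q'],2));return s,p,R
E
python3 - <<'E'
from p import *
P=cams.camera_params('wrist');_,p,R=st();T=np.array(P['cam_to_world'])
print(np.round(P['camera_matrix'],1),R.inv().apply(T[:3,3]-p).round(1),(R.inv().as_matrix()@T[:3,:3]).round(3))
plan([439,284,200],176.7,turnsign=-1)
E
```

```text
t 0.1 p [ 209.3 -588.1  230.1] yaw 19.58 tilt [-0.03  0.12] F [-0.42  0.21 -0.65] M [-0.045 -0.005  0.041] w 1.0 q [-1.34  0.22  1.61  0.    1.31 -0.11]
[[297.3   0.  255.9]
 [  0.  297.3 196.7]
 [  0.    0.    1. ]] [  67.4    0.  -143.4] [[-0.001  0.965  0.264]
 [ 1.     0.     0.001]
 [ 0.001  0.264 -0.965]]
from [ 209.3 -588.1  230.1] k 19 rot [-1.0000e-02 -1.8000e-01 -1.5712e+02]
{"dx": np.float64(0.335), "dy": np.float64(-0.49), "dz": np.float64(0.021), "ax": np.float64(-0.0), "ay": np.float64(-0.0), "az": np.float64(-0.092), "hand": 0},
{"dx": np.float64(0.402), "dy": np.float64(-0.437), "dz": np.float64(0.021), "ax": np.float64(-0.0), "ay": np.float64(-0.0), "az": np.float64(-0.092), "hand": 0},
{"dx": np.float64(0.46), "dy": np.float64(-0.374), "dz": np.float64(0.021), "ax": np.float64(-0.0), "ay": np.float64(-0.0), "az": np.float64(-0.092), "hand": 0},
{"dx": np.float64(0.509), "dy": np.float64(-0.304), "dz": np.float64(0.021), "ax": np.float64(-0.0), "ay": np.float64(-0.0), "az": np.float64(-0.092), "hand": 0},
{"dx": np.float64(0.548), "dy": np.float64(-0.228), "dz": np.f
[... 1655 characters left out ...]
np.float64(-0.0), "az": np.float64(-0.092), "hand": 0},
{"dx": np.float64(0.219), "dy": np.float64(0.552), "dz": np.float64(0.02), "ax": np.float64(-0.0), "ay": np.float64(-0.0), "az": np.float64(-0.092), "hand": 0},
{"dx": np.float64(0.137), "dy": np.float64(0.577), "dz": np.float64(0.02), "ax": np.float64(-0.0), "ay": np.float64(-0.0), "az": np.float64(-0.092), "hand": 0},
{"dx": np.float64(0.053), "dy": np.float64(0.591), "dz": np.float64(0.02), "ax": np.float64(-0.0), "ay": np.float64(-0.0), "az": np.float64(-0.092), "hand": 0},
{"dx": np.float64(-0.033), "dy": np.float64(0.592), "dz": np.float64(0.02), "ax": np.float64(-0.0), "ay": np.float64(-0.0), "az": np.float64(-0.092), "hand": 0},
```

move_arm([
  {"dx": 0.34, "dy": -0.49, "az": -0.092, "hand": 0},
  {"dx": 0.4, "dy": -0.44, "az": -0.092, "hand": 0},
  {"dx": 0.46, "dy": -0.37, "az": -0.092, "hand": 0},
  {"dx": 0.51, "dy": -0.3, "az": -0.092, "hand": 0},
  {"dx": 0.55, "dy": -0.23, "az": -0.092, "hand": 0},
  {"dx": 0.575, "dy": -0.15, "az": -0.092, "hand": 0},
  {"dx": 0.59, "dy": -0.06, "az": -0.092, "hand": 0},
  {"dx": 0.59, "dy": 0.02, "az": -0.092, "hand": 0},
  {"dx": 0.58, "dy": 0.11, "az": -0.092, "hand": 0},
  {"dx": 0.56, "dy": 0.19, "az": -0.092, "hand": 0},
])

```text
invalid input at $.targets[0]: expected keys ax, ay, az, dx, dy, dz, hand
```

```bash
sed -i 's/r in rows: print(str(r).replace/r in rows: print(str({k:float(v) for k,v in r.items() if v}).replace/' p.py; python3 - <<'E'
from p import *
st();plan([439,284,200],176.7,turnsign=-1)
E
```

```text
t 0.1 p [ 209.3 -588.1  230.1] yaw 19.58 tilt [-0.03  0.12] F [-0.42  0.21 -0.65] M [-0.045 -0.005  0.041] w 1.0 q [-1.34  0.22  1.61  0.    1.31 -0.11]
from [ 209.3 -588.1  230.1] k 19 rot [-1.0000e-02 -1.8000e-01 -1.5712e+02]
{"dx": 0.335, "dy": -0.49, "dz": 0.021, "az": -0.092},
{"dx": 0.402, "dy": -0.437, "dz": 0.021, "az": -0.092},
{"dx": 0.46, "dy": -0.374, "dz": 0.021, "az": -0.092},
{"dx": 0.509, "dy": -0.304, "dz": 0.021, "az": -0.092},
{"dx": 0.548, "dy": -0.228, "dz": 0.021, "az": -0.092},
{"dx": 0.575, "dy": -0.147, "dz": 0.021, "az": -0.092},
{"dx": 0.59, "dy": -0.062, "dz": 0.02, "az": -0.092},
{"dx": 0.593, "dy": 0.023, "dz": 0.02, "az": -0.092},
{"dx": 0.583, "dy": 0.108, "dz": 0.02, "az": -0.092},
{"dx": 0.562, "dy": 0.191, "dz": 0.02, "az": -0.092},
{"dx": 0.528, "dy": 0.27, "dz": 0.02, "az": -0.092},
{"dx": 0.484, "dy": 0.343, "dz": 0.02, "az": -0.092},
{"dx": 0.43, "dy": 0.409, "dz": 0.02, "az": -0.092},
{"dx": 0.367, "dy": 0.467, "dz": 0.02, "az": -0.092},
{"dx": 0.296, "dy": 0.514, "dz": 0.02, "az": -0.092},
{"dx": 0.219, "dy": 0.552, "dz": 0.02, "az": -0.092},
{"dx": 0.137, "dy": 0.577, "dz": 0.02, "az": -0.092},
{"dx": 0.053, "dy": 0.591, "dz": 0.02, "az": -0.092},
{"dx": -0.033, "dy": 0.592, "dz": 0.02, "az": -0.092},
```

All keys are needed.

move_arm([
  {"ax": 0, "ay": 0, "dz": 0, "dx": 0.34, "dy": -0.49, "az": -0.092, "hand": 0},
  {"ax": 0, "ay": 0, "dz": 0, "dx": 0.4, "dy": -0.44, "az": -0.092, "hand": 0},
  {"ax": 0, "ay": 0, "dz": 0, "dx": 0.46, "dy": -0.37, "az": -0.092, "hand": 0},
  {"ax": 0, "ay": 0, "dz": 0, "dx": 0.51, "dy": -0.3, "az": -0.092, "hand": 0},
  {"ax": 0, "ay": 0, "dz": 0, "dx": 0.55, "dy": -0.23, "az": -0.092, "hand": 0},
  {"ax": 0, "ay": 0, "dz": 0, "dx": 0.575, "dy": -0.15, "az": -0.092, "hand": 0},
  {"ax": 0, "ay": 0, "dz": 0, "dx": 0.59, "dy": -0.06, "az": -0.092, "hand": 0},
  {"ax": 0, "ay": 0, "dz": 0, "dx": 0.59, "dy": 0.02, "az": -0.092, "hand": 0},
  {"ax": 0, "ay": 0, "dz": 0, "dx": 0.58, "dy": 0.11, "az": -0.092, "hand": 0},
  {"ax": 0, "ay": 0, "dz": 0, "dx": 0.56, "dy": 0.19, "az": -0.092, "hand": 0},
])

```text
time_s: 1.1
tool_pos: [319.1, -113.2, 224.9]
tool_rot: [-0.004, 0.609, 0.793, 0.003]
wrist_force: [0.3, -0.3, -0.0]
grip_width: 0.999
```

```bash
sed -i 's/ if v}/}/' p.py; python3 - <<'E'
from p import *
st();plan([439,284,200],176.7,turnsign=-1)
E
```

```text
t 1.1 p [ 319.1 -113.2  224.9] yaw 104.99 tilt [-0.11  0.57] F [ 0.27 -0.3  -0.03] M [-0.029 -0.052 -0.044] w 0.999 q [-0.56 -0.46  2.23  0.01  1.37 -0.82]
from [ 319.1 -113.2  224.9] k 9 rot [  0.4   -0.47 -71.71]
{"dx": 0.489, "dy": 0.304, "dz": 0.04, "ax": 0.0, "ay": -0.001, "az": -0.089, "hand": 0.0},
{"dx": 0.443, "dy": 0.368, "dz": 0.039, "ax": 0.0, "ay": -0.001, "az": -0.089, "hand": 0.0},
{"dx": 0.387, "dy": 0.426, "dz": 0.038, "ax": 0.0, "ay": -0.001, "az": -0.089, "hand": 0.0},
{"dx": 0.325, "dy": 0.476, "dz": 0.038, "ax": 0.0, "ay": -0.001, "az": -0.089, "hand": 0.0},
{"dx": 0.255, "dy": 0.516, "dz": 0.037, "ax": 0.0, "ay": -0.001, "az": -0.089, "hand": 0.0},
{"dx": 0.181, "dy": 0.547, "dz": 0.036, "ax": 0.0, "ay": -0.001, "az": -0.089, "hand": 0.0},
{"dx": 0.104, "dy": 0.567, "dz": 0.036, "ax": 0.0, "ay": -0.001, "az": -0.089, "hand": 0.0},
{"dx": 0.024, "dy": 0.576, "dz": 0.035, "ax": 0.0, "ay": -0.001, "az": -0.089, "hand": 0.0},
{"dx": -0.056, "dy": 0.574, "dz": 0.035, "ax": 0.0, "ay": -0.001, "az": -0.089, "hand": 0.0},
```

move_arm([
  {"dx": 0.49, "dy": 0.3, "dz": 0.02, "ax": 0.0, "ay": 0, "az": -0.089, "hand": 0.0},
  {"dx": 0.44, "dy": 0.37, "dz": 0.02, "ax": 0.0, "ay": 0, "az": -0.089, "hand": 0.0},
  {"dx": 0.39, "dy": 0.43, "dz": 0.03, "ax": 0.0, "ay": 0, "az": -0.089, "hand": 0.0},
  {"dx": 0.325, "dy": 0.476, "dz": 0.038, "ax": 0.0, "ay": -0.001, "az": -0.089, "hand": 0.0},
  {"dx": 0.255, "dy": 0.516, "dz": 0.037, "ax": 0.0, "ay": -0.001, "az": -0.089, "hand": 0.0},
  {"dx": 0.181, "dy": 0.547, "dz": 0.036, "ax": 0.0, "ay": -0.001, "az": -0.089, "hand": 0.0},
  {"dx": 0.104, "dy": 0.567, "dz": 0.036, "ax": 0.0, "ay": -0.001, "az": -0.089, "hand": 0.0},
  {"dx": 0.024, "dy": 0.576, "dz": 0.035, "ax": 0.0, "ay": -0.001, "az": -0.089, "hand": 0.0},
  {"dx": -0.056, "dy": 0.574, "dz": 0.035, "ax": 0.0, "ay": -0.001, "az": -0.089, "hand": 0.0},
  {"dx": 0, "dy": 0, "dz": 0, "ax": 0, "ay": 0, "az": 0, "hand": 0},
])

```text
time_s: 2.1
tool_pos: [426.7, 310.1, 202.0]
tool_rot: [0.006, -0.006, 1.0, 0.002]
wrist_force: [-0.6, -0.7, -0.1]
grip_width: 0.994
```

```bash
python3 - <<'E'
from p import *
st()
P=cams.camera_params('wrist');snap('wrist','w1.png')
import pickle;pickle.dump(P,open('w1.pkl','wb'))
plan([439,284,120],176.7)
E
```

```text
t 2.1 p [426.7 310.1 202. ] yaw -179.27 tilt [0.67 0.24] F [-0.6  -0.72 -0.06] M [ 0.013 -0.022  0.006] w 0.994 q [ 0.5   0.03  1.88 -0.    1.22 -1.09]
from [426.  307.9 201.9] k 2 rot [0.13 0.6  3.88]
{"dx": -0.074, "dy": -0.151, "dz": 0.512, "ax": 0.001, "ay": 0.003, "az": 0.022, "hand": 0.0},
{"dx": -0.082, "dy": -0.148, "dz": 0.512, "ax": 0.001, "ay": 0.003, "az": 0.022, "hand": 0.0},
```

View pics/w1.png

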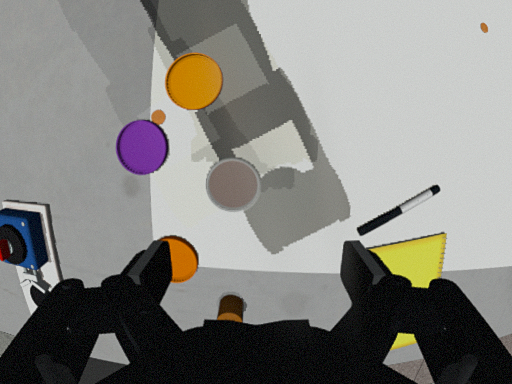

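```bash
python3 - <<'E'
from p import *
import pickle
P=pickle.load(open('w1.pkl','rb'))
a=cv2.imread('pics/w1.png');cv2.imwrite('pics/crop1.png',cv2.resize(a[100:240,160:300],(560,560),interpolation=cv2.INTER_CUBIC))
g=cv2.cvtColor(a,cv2.COLOR_BGR2GRAY)
c=cv2.HoughCircles(cv2.medianBlur(g,3)[140:230,190:280],cv2.HOUGH_GRADIENT,1.5,100,param1=80,param2=20,minRadius=20,maxRadius=33)
print(c)
for x in c[0]: print(onz('wrist',x[0]+190,x[1]+140,12,P).round(1),[np.round(onz('wrist',x[0]+190+s*x[2],x[1]+140,12,P),1) for s in(-1,1)])
E
```

```text
[[[41.25 44.25 25.55]]]
[439.6 283.   12. ] [array([439.8, 253.2,  12. ]), array([439.3, 312.5,  12. ])]
```

View pics/crop1.png

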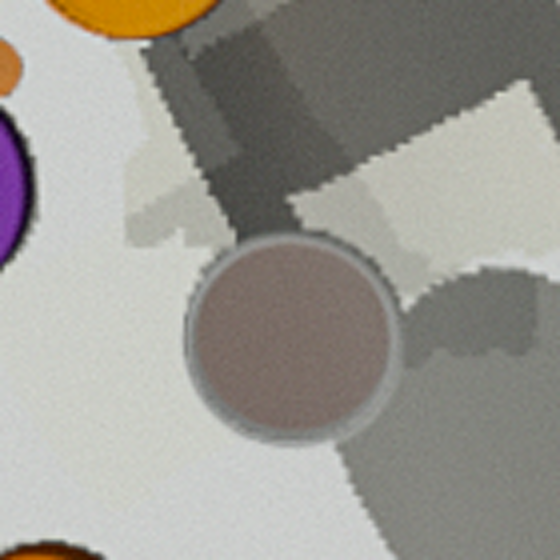

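```bash
python3 - <<'E'
from p import *
st();plan([439.5,283.4,40],176.7,n=5)
E
```

```text
t 2.15 p [426.  307.9 201.9] yaw -179.42 tilt [0.61 0.11] F [-0.82 -0.21  0.78] M [-0.02   0.002  0.017] w 1.002 q [ 0.49  0.03  1.88 -0.    1.22 -1.09]
from [426.  307.9 201.9] k 5 rot [0.13 0.6  3.88]
{"dx": -0.029, "dy": -0.062, "dz": 0.405, "ax": 0.0, "ay": 0.001, "az": 0.009, "hand": 0.0},
{"dx": -0.031, "dy": -0.062, "dz": 0.405, "ax": 0.0, "ay": 0.001, "az": 0.009, "hand": 0.0},
{"dx": -0.032, "dy": -0.061, "dz": 0.405, "ax": 0.0, "ay": 0.001, "az": 0.009, "hand": 0.0},
{"dx": -0.034, "dy": -0.061, "dz": 0.405, "ax": 0.0, "ay": 0.001, "az": 0.009, "hand": 0.0},
{"dx": -0.036, "dy": -0.06, "dz": 0.405, "ax": 0.0, "ay": 0.001, "az": 0.009, "hand": 0.0},
```

move_arm([
  {"dx": -0.03, "dy": -0.062, "dz": 0.4, "ax": 0.0, "ay": 0.001, "az": 0.009, "hand": 0.0},
  {"dx": -0.03, "dy": -0.062, "dz": 0.4, "ax": 0.0, "ay": 0.001, "az": 0.009, "hand": 0.0},
  {"dx": -0.03, "dy": -0.06, "dz": 0.4, "ax": 0.0, "ay": 0.001, "az": 0.009, "hand": 0.0},
  {"dx": -0.035, "dy": -0.06, "dz": 0.4, "ax": 0.0, "ay": 0.001, "az": 0.009, "hand": 0.0},
  {"dx": -0.035, "dy": -0.06, "dz": 0.3, "ax": 0.0, "ay": 0.001, "az": 0.009, "hand": 0.0},
  {"dx": 0, "dy": 0, "dz": 0, "ax": 0, "ay": 0, "az": 0, "hand": 0},
  {"dx": 0, "dy": 0, "dz": 0, "ax": 0, "ay": 0, "az": 0, "hand": 0},
])

```text
time_s: 2.85
tool_pos: [438.8, 276.4, 47.0]
tool_rot: [0.001, 0.037, 0.999, -0.0]
wrist_force: [0.5, 0.9, -0.4]
grip_width: 1.003
```

```bash
python3 - <<'E'
from p import *
st();plan([439.5,283.4,-1],176.7,n=4)
E
```

```text
t 2.85 p [438.8 276.4  47. ] yaw 175.77 tilt [ 0.15 -0.01] F [ 0.46  0.86 -0.4 ] M [ 0.004 -0.001  0.042] w 1.003 q [ 0.43  0.23  1.98 -0.    0.92 -1.07]
from [438.8 276.4  47. ] k 4 rot [-0.    0.15 -0.93]
{"dx": -0.0, "dy": 0.022, "dz": 0.15, "ax": -0.0, "ay": 0.0, "az": -0.003, "hand": 0.0},
{"dx": -0.0, "dy": 0.022, "dz": 0.15, "ax": -0.0, "ay": 0.0, "az": -0.003, "hand": 0.0},
{"dx": -0.001, "dy": 0.022, "dz": 0.15, "ax": -0.0, "ay": 0.0, "az": -0.003, "hand": 0.0},
{"dx": -0.001, "dy": 0.022, "dz": 0.15, "ax": -0.0, "ay": 0.0, "az": -0.003, "hand": 0.0},
```

move_arm([
  {"dx": 0, "dy": 0.085, "dz": 0.1, "ax": 0.0, "ay": 0, "az": -0.01, "hand": 0.0},
  {"dx": 0, "dy": 0, "dz": 0.1, "ax": 0.0, "ay": 0.001, "az": 0, "hand": 0.0},
  {"dx": 0, "dy": 0, "dz": 0, "ax": 0, "ay": 0, "az": 0, "hand": 0},
  {"dx": 0, "dy": 0, "dz": 0, "ax": 0, "ay": 0, "az": 0, "hand": 0},
])

```text
time_s: 3.25
tool_pos: [442.4, 285.1, 34.6]
tool_rot: [0.004, 0.029, 1.0, 0.002]
wrist_force: [0.9, -0.0, -0.5]
grip_width: 0.997
```

```bash
python3 - <<'E'
from p import *
st();plan([439.5,283.4,0],176.7,n=4)
E
```

```text
t 3.25 p [442.4 285.1  34.6] yaw 176.72 tilt [0.47 0.19] F [ 0.86 -0.05 -0.51] M [-0.036 -0.05  -0.011] w 0.997 q [ 0.44  0.27  1.97 -0.    0.89 -1.07]
from [442.4 285.1  34.6] k 4 rot [0.22 0.46 0.02]
{"dx": 0.01, "dy": -0.006, "dz": 0.108, "ax": 0.001, "ay": 0.001, "az": 0.0, "hand": 0.0},
{"dx": 0.009, "dy": -0.006, "dz": 0.108, "ax": 0.001, "ay": 0.001, "az": 0.0, "hand": 0.0},
{"dx": 0.009, "dy": -0.006, "dz": 0.108, "ax": 0.001, "ay": 0.001, "az": 0.0, "hand": 0.0},
{"dx": 0.009, "dy": -0.006, "dz": 0.108, "ax": 0.001, "ay": 0.001, "az": 0.0, "hand": 0.0},
```

move_arm([
  {"dx": 0.02, "dy": -0.01, "dz": 0.2, "ax": 0.002, "ay": 0.003, "az": 0, "hand": 0.0},
  {"dx": 0.01, "dy": -0.005, "dz": 0.15, "ax": 0.0, "ay": 0.001, "az": 0, "hand": 0.0},
  {"dx": 0, "dy": 0, "dz": 0, "ax": 0, "ay": 0, "az": 0, "hand": 0},
  {"dx": 0, "dy": 0, "dz": 0, "ax": 0, "ay": 0, "az": 0, "hand": 0},
])

```text
time_s: 3.65
tool_pos: [440.2, 284.7, 4.7]
tool_rot: [0.001, 0.028, 1.0, 0.0]
wrist_force: [0.3, 0.2, 0.7]
grip_width: 1.002
```

```bash
python3 - <<'E'
from p import *
st();plan([439.5,283.4,-1],176.7,n=1)
snap('wrist','w2.png')
E
```

```text
t 3.65 p [440.2 284.7   4.7] yaw 176.77 tilt [0.13 0.05] F [0.34 0.2  0.65] M [0.013 0.043 0.043] w 1.002 q [ 0.44  0.32  1.98 -0.    0.84 -1.07]
from [440.2 284.7   4.7] k 1 rot [0.06 0.13 0.07]
{"dx": 0.008, "dy": -0.016, "dz": 0.071, "ax": 0.001, "ay": 0.001, "az": 0.001, "hand": 0.0},
```

View pics/w2.png

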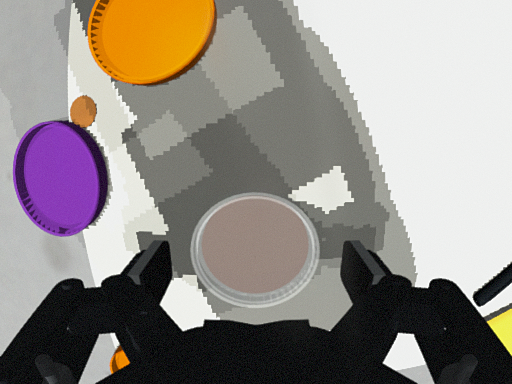

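move_arm([
  {"dx": 0.01, "dy": -0.02, "dz": 0.08, "ax": 0, "ay": 0, "az": 0, "hand": 0.0},
  {"dx": 0, "dy": 0, "dz": 0, "ax": 0, "ay": 0, "az": 0, "hand": 0.5},
  {"dx": 0, "dy": 0, "dz": 0, "ax": 0, "ay": 0, "az": 0, "hand": 1},
  {"dx": 0, "dy": 0, "dz": 0, "ax": 0, "ay": 0, "az": 0, "hand": 1},
  {"dx": 0, "dy": 0, "dz": 0, "ax": 0, "ay": 0, "az": 0, "hand": 1},
  {"dx": 0, "dy": 0, "dz": 0, "ax": 0, "ay": 0, "az": 0, "hand": 1},
])

```text
time_s: 4.3
tool_pos: [440.8, 283.6, -0.2]
tool_rot: [0.002, 0.028, 1.0, 0.001]
wrist_force: [0.1, 0.1, -0.1]
grip_width: 0.728
```

```bash
python3 - <<'E'
from p import *
st();
snap('wrist','w3.png')
E
```

```text
t 4.3 p [ 4.408e+02  2.836e+02 -2.000e-01] yaw 176.76 tilt [0.28 0.12] F [ 0.14  0.1  -0.07] M [ 0.003  0.023 -0.021] w 0.728 q [ 0.44  0.33  1.98 -0.    0.83 -1.08]
```

View pics/w3.png

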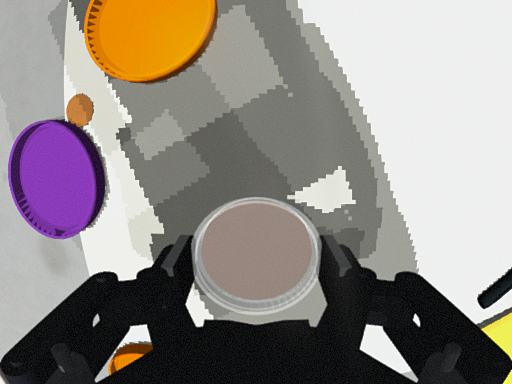

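move_arm([
  {"dx": 0, "dy": 0, "dz": -0.15, "ax": 0, "ay": 0, "az": 0, "hand": 1},
  {"dx": 0, "dy": 0, "dz": -0.3, "ax": 0, "ay": 0, "az": 0, "hand": 1},
  {"dx": 0, "dy": 0, "dz": -0.5, "ax": 0, "ay": 0, "az": 0, "hand": 1},
  {"dx": 0, "dy": 0, "dz": -0.5, "ax": 0, "ay": 0, "az": 0, "hand": 1},
  {"dx": 0, "dy": 0, "dz": -0.5, "ax": 0, "ay": 0, "az": 0, "hand": 1},
  {"dx": 0, "dy": 0, "dz": 0, "ax": 0, "ay": 0, "az": 0, "hand": 1},
])

```text
time_s: 4.95
tool_pos: [438.6, 282.6, 163.2]
tool_rot: [0.001, 0.028, 1.0, 0.0]
wrist_force: [0.2, 0.8, 1.0]
grip_width: 0.732
```

```bash
python3 - <<'E'
from p import *
st();
snap('wrist','w4.png')
o=np.array([636,-45.]);
plan([600,-43,150],176.7)
E
```

```text
t 4.95 p [438.6 282.6 163.2] yaw 176.76 tilt [0.09 0.03] F [0.16 0.81 0.97] M [-0.012 -0.02  -0.003] w 0.732 q [ 0.44  0.07  1.92 -0.    1.16 -1.08]
from [436.9 281.7 160.5] k 8 rot [-0.09 -0.15  0.05]
{"dx": -0.283, "dy": -0.492, "dz": 0.016, "ax": -0.0, "ay": -0.0, "az": 0.0, "hand": 0.0},
{"dx": -0.283, "dy": -0.492, "dz": 0.016, "ax": -0.0, "ay": -0.0, "az": 0.0, "hand": 0.0},
{"dx": -0.283, "dy": -0.492, "dz": 0.016, "ax": -0.0, "ay": -0.0, "az": 0.0, "hand": 0.0},
{"dx": -0.283, "dy": -0.492, "dz": 0.016, "ax": -0.0, "ay": -0.0, "az": 0.0, "hand": 0.0},
{"dx": -0.283, "dy": -0.492, "dz": 0.016, "ax": -0.0, "ay": -0.0, "az": 0.0, "hand": 0.0},
{"dx": -0.284, "dy": -0.492, "dz": 0.016, "ax": -0.0, "ay": -0.0, "az": 0.0, "hand": 0.0},
{"dx": -0.284, "dy": -0.492, "dz": 0.016, "ax": -0.0, "ay": -0.0, "az": 0.0, "hand": 0.0},
{"dx": -0.284, "dy": -0.492, "dz": 0.016, "ax": -0.0, "ay": -0.0, "az": 0.0, "hand": 0.0},
```

View pics/w4.png

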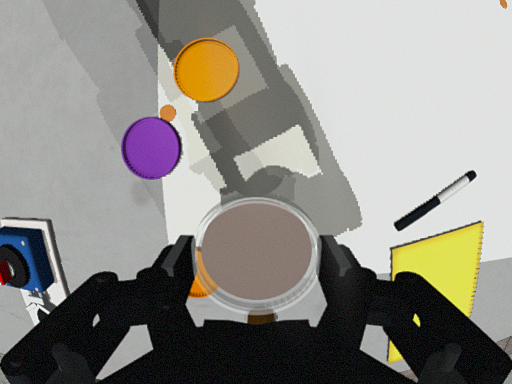

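move_arm([
  {"dx": -0.28, "dy": -0.49, "dz": 0, "ax": 0, "ay": 0, "az": 0, "hand": 1},
  {"dx": -0.28, "dy": -0.49, "dz": 0, "ax": 0, "ay": 0, "az": 0, "hand": 1},
  {"dx": -0.28, "dy": -0.49, "dz": 0, "ax": 0, "ay": 0, "az": 0, "hand": 1},
  {"dx": -0.28, "dy": -0.49, "dz": 0, "ax": 0, "ay": 0, "az": 0, "hand": 1},
  {"dx": -0.28, "dy": -0.49, "dz": 0, "ax": 0, "ay": 0, "az": 0, "hand": 1},
  {"dx": -0.28, "dy": -0.49, "dz": 0, "ax": 0, "ay": 0, "az": 0, "hand": 1},
  {"dx": -0.28, "dy": -0.49, "dz": 0, "ax": 0, "ay": 0, "az": 0, "hand": 1},
  {"dx": -0.28, "dy": -0.3, "dz": 0, "ax": 0, "ay": 0, "az": 0, "hand": 1},
  {"dx": -0.2, "dy": 0, "dz": 0, "ax": 0, "ay": 0, "az": 0, "hand": 1},
  {"dx": 0, "dy": 0, "dz": 0, "ax": 0, "ay": 0, "az": 0, "hand": 1},
  {"dx": 0, "dy": 0, "dz": 0, "ax": 0, "ay": 0, "az": 0, "hand": 1},
])

```text
time_s: 6.1
tool_pos: [609.6, -38.1, 145.4]
tool_rot: [-0.014, 0.026, 1.0, 0.0]
wrist_force: [-0.8, 0.2, -0.1]
grip_width: 0.728
```

```bash
python3 - <<'E'
from p import *
import pickle
st();P=cams.camera_params('wrist');pickle.dump(P,open('w5.pkl','wb'));snap('wrist','w5.png')
plan([634.7,-45,90],176.7,hand=1)
E
```

```text
t 6.1 p [609.6 -38.1 145.4] yaw 176.97 tilt [-1.55  0.08] F [-0.81  0.25 -0.09] M [ 0.016 -0.006  0.021] w 0.728 q [-0.18  0.29  1.7  -0.    1.18 -1.69]
from [609.4 -37.8 145.2] k 2 rot [-0.01 -1.56  0.29]
{"dx": -0.17, "dy": -0.037, "dz": 0.341, "ax": -0.0, "ay": -0.009, "az": 0.002, "hand": 1.0},
{"dx": -0.165, "dy": -0.036, "dz": 0.343, "ax": -0.0, "ay": -0.009, "az": 0.002, "hand": 1.0},
```

View pics/w5.png

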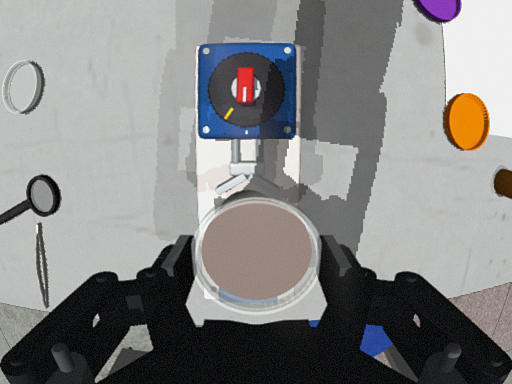

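```bash
python3 - <<'E'
from m import *
import pickle
P=pickle.load(open('w5.pkl','rb'))
a=cv2.cvtColor(cv2.imread('pics/w5.png'),cv2.COLOR_BGR2RGB).astype(int)
def box(m,u0,u1,v0,v1):
    o=np.zeros_like(m);o[v0:v1,u0:u1]=m[v0:v1,u0:u1];return o.astype(np.uint8)
R,G,B=[a[...,i] for i in range(3)]
blue=box(B>R+40,190,305,35,145)
cs,_=cv2.findContours(blue,cv2.RETR_EXTERNAL,cv2.CHAIN_APPROX_NONE);c=max(cs,key=cv2.contourArea)
W=np.array([onz('wrist',*p[0],47,P)[:2] for p in c],np.float32);print('house',cv2.minAreaRect(W))
nb=box((B<R+25)&(a.max(2)<75),203,292,48,132);cs,_=cv2.findContours(nb,cv2.RETR_EXTERNAL,cv2.CHAIN_APPROX_NONE);c=max(cs,key=cv2.contourArea)
W=np.array([onz('wrist',*p[0],57,P)[:2] for p in c],np.float32);print('ring',cv2.minEnclosingCircle(W),cv2.fitEllipse(W))
red=box((R>150)&(G<80),225,270,60,110);cs,_=cv2.findContours(red,cv2.RETR_EXTERNAL,cv2.CHAIN_APPROX_NONE);c=max(cs,key=cv2.contourArea)
W=np.array([onz('wrist',*p[0],81,P)[:2] for p in c],np.float32);print('bar',cv2.minAreaRect(W),W.mean(0))
y=box((R>150)&(G>130)&(B<90),215,245,100,125);print([onz('wrist',*x[0],57,P) for x in cen(y,3)])
E
cp pics/w5.png pics/ringref.png
```

```text
house ((517.1008911132812, -40.558799743652344), (79.33749389648438, 79.14974212646484), 86.77484893798828)
ring ((520.732421875, -39.845760345458984), 32.49768829345703) ((517.47412109375, -33.863441467285156), (41.168331146240234, 58.19445037841797), 100.57630920410156)
bar ((517.6971435546875, -40.713172912597656), (10.91527271270752, 24.74750518798828), 84.17753601074219) [518.9175   -40.778316]
[array([536.40623206, -55.30938015,  57.        ])]
```

```bash
python3 - <<'E'
from p import *
P=cams.camera_params('wrist');s,p,R=pose()
T=np.array(P['cam_to_world']);
a=cv2.imread('pics/w5.png').astype(int)
# filling mask: brownish
B,G,Rr=a[...,0],a[...,1],a[...,2]
m=((Rr-B>8)&(Rr-B<40)&(Rr>90)&(Rr<170)).astype(np.uint8);m[:195]=0;m[305:]=0;m[:,:195]=0;m[:,320:]=0
m=cv2.morphologyEx(m,cv2.MORPH_OPEN,np.ones((5,5)))
cs,_=cv2.findContours(m,cv2.RETR_EXTERNAL,cv2.CHAIN_APPROX_NONE);c=cv2.convexHull(max(cs,key=cv2.contourArea));
for h in (10,13):
  W=[]
  for q in c[:,0]:
    o,d=ray('wrist',*q,P);o=R.inv().apply(o-p);d=R.inv().apply(d);W.append((o+d*(-h-o[2])/d[2])[:2])
  W=np.array(W,np.float32);print(h,cv2.minEnclosingCircle(W),cv2.fitEllipse(W))
E
```

```text
10 ((0.08607345819473267, 0.41913101077079773), 27.775726318359375) ((-0.1713414192199707, 0.49495983123779297), (54.197845458984375, 55.50810623168945), 179.58091735839844)
13 ((1.5739309787750244, 0.4146643579006195), 27.15109634399414) ((1.322304606437683, 0.48878931999206543), (52.97902297973633, 54.25981521606445), 179.58091735839844)
```

move_arm([
  {"dx": -0.17, "dy": 0.05, "dz": 0.25, "ax": 0, "ay": -0.009, "az": 0.002, "hand": 1},
  {"dx": -0.17, "dy": 0.05, "dz": 0.35, "ax": 0, "ay": -0.009, "az": 0.002, "hand": 1},
  {"dx": 0, "dy": 0, "dz": 0.35, "ax": 0, "ay": 0, "az": 0, "hand": 1},
  {"dx": 0, "dy": 0, "dz": 0.2, "ax": 0, "ay": 0, "az": 0, "hand": 1},
  {"dx": 0, "dy": 0, "dz": 0, "ax": 0, "ay": 0, "az": 0, "hand": 1},
  {"dx": 0, "dy": 0, "dz": 0, "ax": 0, "ay": 0, "az": 0, "hand": 1},
])

```text
time_s: 6.75
tool_pos: [632.2, -25.6, 50.4]
tool_rot: [-0.001, 0.026, 1.0, 0.0]
wrist_force: [0.9, -0.5, -0.0]
grip_width: 0.73
```

```bash
python3 - <<'E'
from p import *
st();plan([637.3,-46,45],176.7,hand=1,n=1)
E
```

```text
t 6.75 p [632.2 -25.6  50.4] yaw 177.0 tilt [-0.07  0.03] F [ 0.92 -0.53 -0.01] M [ 0.023  0.002 -0.005] w 0.73 q [-0.15  0.44  1.7   0.    1.   -1.67]
from [632.2 -25.6  50.4] k 1 rot [ 0.03 -0.07  0.3 ]
{"dx": -0.077, "dy": -0.251, "dz": 0.067, "ax": 0.0, "ay": -0.001, "az": 0.003, "hand": 1.0},
```

move_arm([
  {"dx": -0.04, "dy": -0.13, "dz": 0, "ax": 0, "ay": 0, "az": 0.001, "hand": 1},
  {"dx": -0.03, "dy": -0.12, "dz": 0, "ax": 0, "ay": 0, "az": 0.001, "hand": 1},
  {"dx": 0, "dy": 0, "dz": 0, "ax": 0, "ay": 0, "az": 0, "hand": 1},
  {"dx": 0, "dy": 0, "dz": 0, "ax": 0, "ay": 0, "az": 0, "hand": 1},
])

```text
time_s: 7.15
tool_pos: [640.0, -48.6, 55.4]
tool_rot: [0.003, 0.028, 1.0, -0.001]
wrist_force: [0.9, -0.3, 0.3]
grip_width: 0.73
```

```bash
python3 - <<'E'
from p import *
import pickle
st();plan([637.3,-46,45],176.7,hand=1,n=1)
P=cams.camera_params('wrist');pickle.dump(P,open('w6.pkl','wb'));snap('wrist','w6.png')
im=snap('scene','s6.png');cv2.imwrite('pics/s6c.png',cv2.resize(cv2.cvtColor(im[120:220,200:330],cv2.COLOR_RGB2BGR),(780,600)))
E
```

```text
t 7.15 p [640.  -48.6  55.4] yaw 176.8 tilt [ 0.36 -0.07] F [ 0.85 -0.28  0.35] M [-0.021  0.043 -0.007] w 0.73 q [-0.19  0.44  1.68 -0.    1.01 -1.7 ]
from [640.  -48.6  55.4] k 1 rot [-0.05  0.36  0.1 ]
{"dx": 0.036, "dy": 0.03, "dz": 0.13, "ax": -0.001, "ay": 0.004, "az": 0.001, "hand": 1.0},
```

View pics/w6.png

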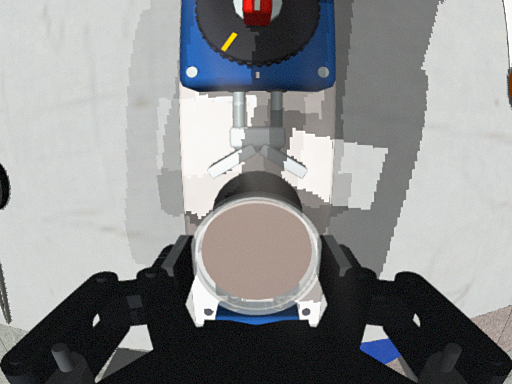

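View pics/s6c.png

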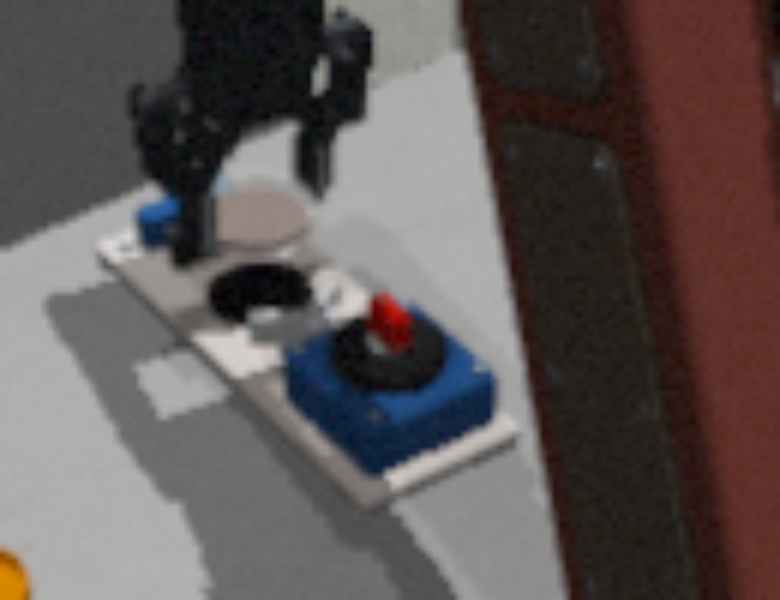

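```bash
python3 - <<'E'
from p import *
import pickle
P=pickle.load(open('w6.pkl','rb'))
for n,u,v,z in [('frontedge',257,92,47),('screwL',192,72,47),('screwR',323,72,47),('jawtipL',211,176,31),('jawtipR',303,176,31),('plateL',182,140,12),('plateR',332,140,12),('apex',257,148,31),('ringbot',257,64,57)]:
    print(n,onz('wrist',u,v,z,P).round(1))
# disc arc
a=cv2.imread('pics/w6.png').max(2)
pts=[]
for u in range(225,292,3):
    col=a[165:200,u]<70
    if col.any(): pts.append(onz('wrist',u,165+int(np.argmax(col)),12,P)[:2])
pts=np.array(pts);A=np.c_[2*pts,np.ones(len(pts))];x=np.linalg.lstsq(A,(pts**2).sum(1),rcond=None)[0]
print('disc',x[:2],np.sqrt(x[2]+x[0]**2+x[1]**2))
E
```

```text
frontedge [561.2 -43.3  47. ]
screwL [548.  -75.5  47. ]
screwR [551.7  -9.2  47. ]
jawtipL [606.  -72.4  31. ]
jawtipR [609.  -19.2  31. ]
plateL [585.1 -92.4  12. ]
plateR [590.4   3.2  12. ]
apex [591.5 -44.9  31. ]
ringbot [548.4 -42.6  57. ]
disc [625.89166341 -45.86696354] 19.091141316905265
```

move_arm([
  {"dx": 0.024, "dy": 0.026, "dz": 0.12, "ax": 0, "ay": 0.004, "az": 0.001, "hand": 1},
  {"dx": 0, "dy": 0, "dz": 0.1, "ax": 0, "ay": 0, "az": 0, "hand": 1},
  {"dx": 0, "dy": 0, "dz": 0, "ax": 0, "ay": 0, "az": 0, "hand": 1},
  {"dx": 0, "dy": 0, "dz": 0, "ax": 0, "ay": 0, "az": 0, "hand": 1},
])

```text
time_s: 7.65
tool_pos: [637.4, -45.3, 35.5]
tool_rot: [-0.001, 0.028, 1.0, -0.0]
wrist_force: [-0.7, -0.1, -0.4]
grip_width: 0.733
```

```bash
python3 - <<'E'
from p import *
import pickle
st();plan([637.7,-46.5,25],176.7,hand=1,n=1)
P=cams.camera_params('wrist');pickle.dump(P,open('w7.pkl','wb'));im=snap('wrist','w7.png')
c=cv2.resize(cv2.cvtColor(im[100:320,150:370],cv2.COLOR_RGB2BGR),(600,600),interpolation=cv2.INTER_CUBIC);cv2.imwrite('pics/w7c.png',c)
E
```

```text
t 7.65 p [637.4 -45.3  35.5] yaw 176.76 tilt [-0.11 -0.02] F [-0.68 -0.08 -0.44] M [-0.013 -0.051  0.013] w 0.733 q [-0.18  0.47  1.69 -0.    0.99 -1.69]
from [637.4 -45.3  35.5] k 1 rot [-0.03 -0.11  0.06]
{"dx": -0.005, "dy": -0.015, "dz": 0.132, "ax": -0.0, "ay": -0.001, "az": 0.001, "hand": 1.0},
```

View pics/w7c.png

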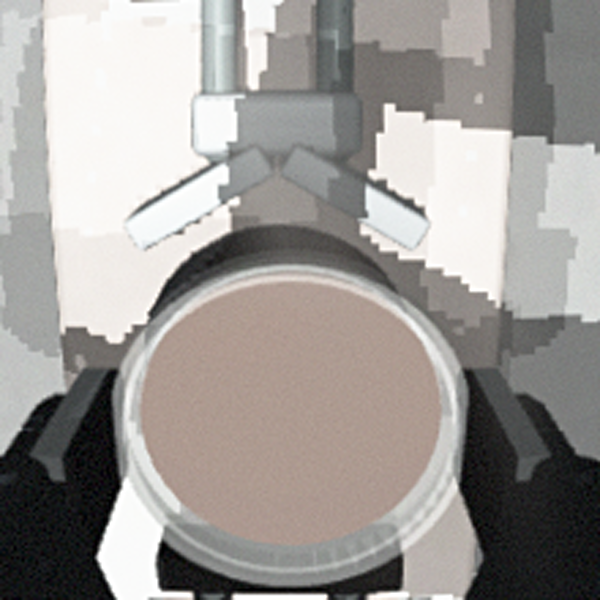

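```bash
python3 - <<'E'
from p import *
import pickle
P=pickle.load(open('w7.pkl','rb'))
k=220/600
f=lambda n,u,v,z:print(n,onz('wrist',150+u*k,100+v*k,z,P).round(1))
f('stop front',280,525,31);f('apex',277,175,31);f('tipL',140,248,31);f('tipR',412,248,31)
f('dish near',288,265,49);f('dish far',288,585,49)
f('dish L',113,425,47);f('dish R',467,425,47)
E
```

```text
stop front [670.  -48.8  31. ]
apex [594.7 -44.7  31. ]
tipL [607.  -71.6  31. ]
tipR [610. -20.  31.]
dish near [607.1 -43.4  49. ]
dish far [672.7 -47.2  49. ]
dish L [636.3 -77.4  47. ]
dish R [640.  -12.3  47. ]
```

```bash
python3 - <<'E'
from p import *
a=cv2.imread('pics/top0.png').max(2).astype(int)
for u in (280,282,284): print(u,a[124:168,u].tolist())
for v,z in [(135.5,15),(135.5,31),(129.5,31),(131,31),(139.5,12),(160,12),(166,31)]: print(v,z,onz('top',282,v,z).round(1))
# clear view: wrist 6
b=cv2.imread('pics/w7.png').max(2).astype(int);print(b[285:325,255].tolist())
E
```

```text
280 [62, 57, 96, 129, 134, 122, 95, 53, 19, 15, 47, 96, 130, 139, 136, 120, 77, 36, 27, 27, 26, 28, 28, 30, 29, 30, 29, 29, 30, 30, 28, 32, 29, 29, 30, 54, 98, 129, 137, 135, 125, 118, 128, 135]
282 [67, 57, 95, 130, 138, 129, 102, 58, 17, 12, 45, 95, 129, 139, 136, 120, 77, 31, 26, 27, 28, 28, 30, 30, 30, 28, 27, 29, 28, 28, 31, 30, 30, 28, 31, 54, 97, 130, 135, 133, 130, 127, 129, 135]
284 [71, 56, 95, 129, 139, 135, 113, 70, 23, 11, 43, 93, 128, 138, 136, 122, 87, 45, 27, 27, 27, 26, 27, 29, 29, 28, 29, 31, 27, 32, 29, 30, 30, 29, 36, 67, 105, 127, 133, 133, 126, 120, 130, 137]
135.5 15 [676.3 -46.7  15. ]
135.5 31 [671.8 -46.   31. ]
129.5 31 [688.8 -45.8  31. ]
131 31 [684.6 -45.9  31. ]
139.5 12 [665.6 -47.   12. ]
160 12 [606.9 -47.5  12. ]
166 31 [586.  -46.7  31. ]
[173, 168, 170, 170, 174, 172, 173, 167, 170, 170, 175, 176, 170, 169, 170, 153, 150, 151, 141, 139, 146, 148, 148, 169, 175, 145, 136, 140, 144, 125, 47, 11, 93, 255, 255, 252, 182, 61, 51, 44]
```

move_arm([
  {"dx": 0.006, "dy": -0.02, "dz": 0.1, "ax": 0, "ay": 0, "az": 0, "hand": 1},
  {"dx": 0, "dy": 0, "dz": 0.1, "ax": 0, "ay": 0, "az": 0, "hand": 1},
  {"dx": 0, "dy": 0, "dz": 0, "ax": 0, "ay": 0, "az": 0, "hand": 1},
  {"dx": 0, "dy": 0, "dz": 0, "ax": 0, "ay": 0, "az": 0, "hand": 1},
])

```text
time_s: 8.1
tool_pos: [636.3, -46.8, 17.7]
tool_rot: [-0.001, 0.028, 1.0, -0.0]
wrist_force: [-0.0, -0.3, 0.1]
grip_width: 0.727
```

```bash
python3 - <<'E'
from p import *
st();plan([637,-46.8,12],176.7,hand=1,n=1)
E
```

```text
t 8.1 p [636.3 -46.8  17.7] yaw 176.77 tilt [-0.16 -0.01] F [-0.01 -0.35  0.06] M [ 0.    -0.018  0.035] w 0.727 q [-0.18  0.49  1.69 -0.    0.96 -1.7 ]
from [636.3 -46.8  17.7] k 1 rot [-0.02 -0.16  0.07]
{"dx": -0.009, "dy": 0.001, "dz": 0.071, "ax": -0.0, "ay": -0.002, "az": 0.001, "hand": 1.0},
```

move_arm([
  {"dx": -0.006, "dy": 0, "dz": 0.06, "ax": 0, "ay": 0, "az": 0, "hand": 1},
  {"dx": 0, "dy": 0, "dz": 0, "ax": 0, "ay": 0, "az": 0, "hand": 1},
  {"dx": 0, "dy": 0, "dz": 0, "ax": 0, "ay": 0, "az": 0, "hand": 1},
])

```text
time_s: 8.4
tool_pos: [637.0, -46.9, 12.6]
tool_rot: [-0.001, 0.028, 1.0, -0.0]
wrist_force: [0.1, -0.4, -0.6]
grip_width: 0.727
```

```bash
python3 - <<'E'
from p import *
st();plan([637,-46.8,12],176.7,hand=1,n=1)
im=snap('wrist','w8.png')
c=cv2.resize(cv2.cvtColor(im[100:320,150:370],cv2.COLOR_RGB2BGR),(600,600),interpolation=cv2.INTER_CUBIC);cv2.imwrite('pics/w8c.png',c)
E
```

```text
t 8.4 p [637.  -46.9  12.6] yaw 176.77 tilt [-0.14 -0.02] F [ 0.09 -0.36 -0.6 ] M [0.038 0.004 0.006] w 0.727 q [-0.18  0.5   1.69 -0.    0.95 -1.7 ]
from [637.  -46.9  12.6] k 1 rot [-0.03 -0.14  0.07]
{"dx": -0.0, "dy": 0.002, "dz": 0.007, "ax": -0.0, "ay": -0.002, "az": 0.001, "hand": 1.0},
```

View pics/w8c.png

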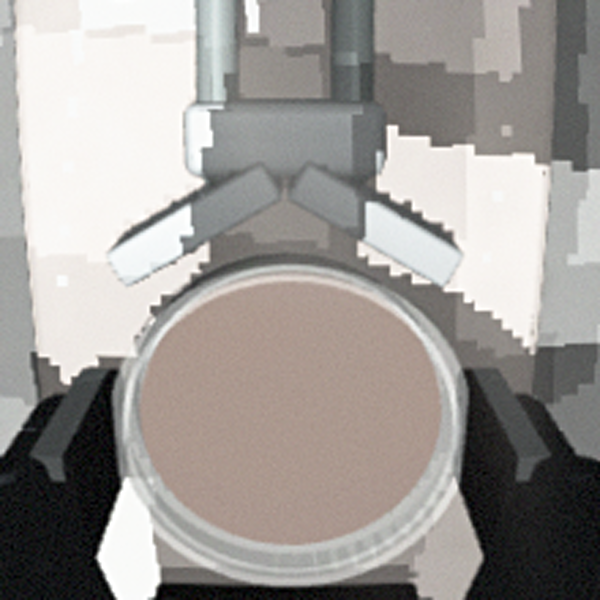

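move_arm([
  {"dx": 0, "dy": 0, "dz": 0.01, "ax": 0, "ay": 0, "az": 0, "hand": 1},
  {"dx": 0, "dy": 0, "dz": 0, "ax": 0, "ay": 0, "az": 0, "hand": 0.6},
  {"dx": 0, "dy": 0, "dz": 0, "ax": 0, "ay": 0, "az": 0, "hand": 0},
  {"dx": 0, "dy": 0, "dz": 0, "ax": 0, "ay": 0, "az": 0, "hand": 0},
  {"dx": 0, "dy": 0, "dz": 0, "ax": 0, "ay": 0, "az": 0, "hand": 0},
])

```text
time_s: 8.95
tool_pos: [637.6, -47.0, 12.6]
tool_rot: [-0.001, 0.028, 1.0, -0.0]
wrist_force: [0.2, -1.0, 0.7]
grip_width: 0.999
```

```bash
python3 - <<'E'
from p import *
st()
im=snap('wrist','w9.png')
c=cv2.resize(cv2.cvtColor(im[100:320,150:370],cv2.COLOR_RGB2BGR),(600,600),interpolation=cv2.INTER_CUBIC);cv2.imwrite('pics/w9c.png',c)
E
```

```text
t 8.95 p [637.6 -47.   12.6] yaw 176.77 tilt [-0.07 -0.03] F [ 0.18 -1.    0.67] M [-0.022  0.025 -0.034] w 0.999 q [-0.18  0.5   1.69 -0.    0.95 -1.7 ]
```

View pics/w9c.png

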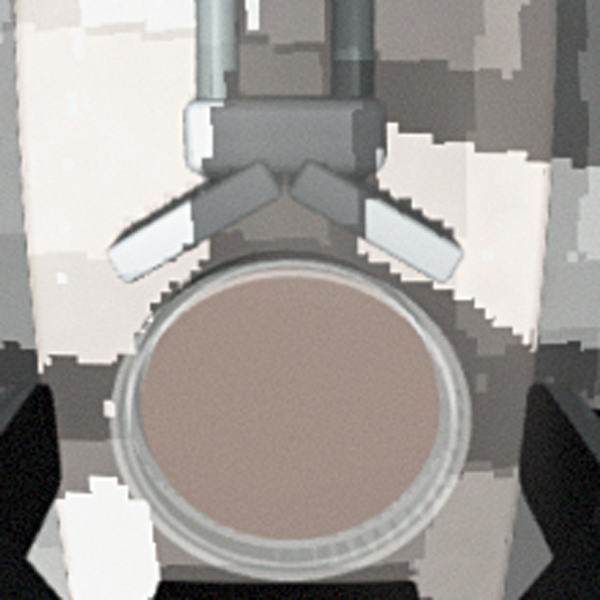

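move_arm([
  {"dx": 0, "dy": 0, "dz": -0.3, "ax": 0, "ay": 0, "az": 0, "hand": 0},
  {"dx": 0, "dy": 0, "dz": -0.5, "ax": 0, "ay": 0, "az": 0, "hand": 0},
  {"dx": 0, "dy": 0, "dz": -0.5, "ax": 0, "ay": 0, "az": 0, "hand": 0},
  {"dx": 0.2, "dy": 0, "dz": -0.5, "ax": 0, "ay": 0, "az": 0, "hand": 0},
  {"dx": 0.35, "dy": 0, "dz": 0, "ax": 0, "ay": 0, "az": 0, "hand": 0},
  {"dx": 0, "dy": 0, "dz": 0, "ax": 0, "ay": 0, "az": 0, "hand": 0},
  {"dx": 0, "dy": 0, "dz": 0, "ax": 0, "ay": 0, "az": 0, "hand": 0},
])

```text
time_s: 9.7
tool_pos: [592.2, -44.4, 161.8]
tool_rot: [-0.001, 0.028, 1.0, -0.0]
wrist_force: [0.5, -0.5, -0.1]
grip_width: 0.998
```

```bash
python3 - <<'E'
from p import *
import pickle
st();P=cams.camera_params('wrist');pickle.dump(P,open('w10.pkl','wb'));im=snap('wrist','w10.png')
im=snap('top','t10.png');cv2.imwrite('pics/t10c.png',cv2.resize(cv2.cvtColor(im[105:220,240:320],cv2.COLOR_RGB2BGR),(417,600),interpolation=cv2.INTER_CUBIC))
plan([517,-40.5,120],176.7)
E
```

```text
t 9.7 p [592.2 -44.4 161.8] yaw 176.76 tilt [-0.15 -0.02] F [ 0.48 -0.53 -0.11] M [-0.02   0.077 -0.032] w 0.998 q [-0.19  0.22  1.75 -0.    1.18 -1.71]
from [591.4 -44.2 160.2] k 2 rot [-0.   -0.35  0.07]
{"dx": 0.464, "dy": -0.003, "dz": 0.254, "ax": -0.0, "ay": -0.002, "az": 0.0, "hand": 0.0},
{"dx": 0.465, "dy": -0.003, "dz": 0.253, "ax": -0.0, "ay": -0.002, "az": 0.0, "hand": 0.0},
```

View pics/w10.png

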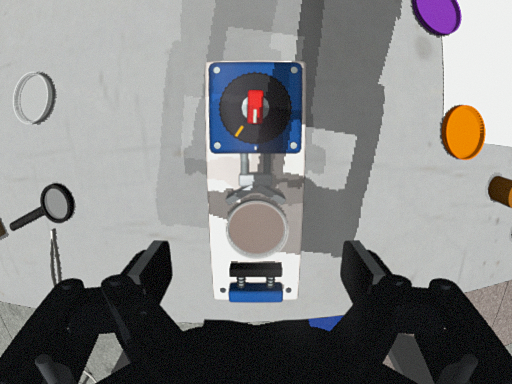

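View pics/t10c.png

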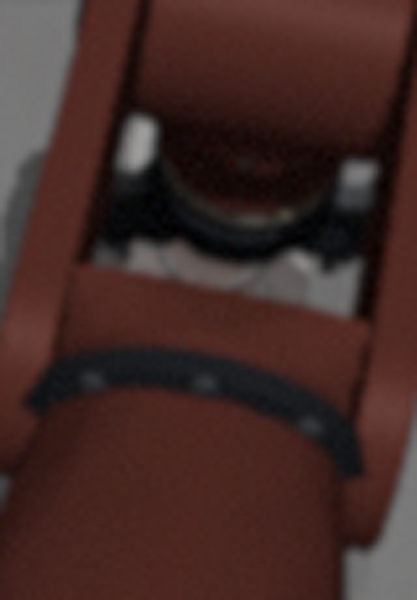

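```bash
cat > kn.py <<'E'
from m import *
import pickle
def ana(png,P,kb):
    a=cv2.cvtColor(cv2.imread(png),cv2.COLOR_BGR2RGB).astype(int)
    R,G,B=[a[...,i] for i in range(3)]
    u0,u1,v0,v1=kb
    def box(m,u0=u0,u1=u1,v0=v0,v1=v1):
        o=np.zeros(m.shape,np.uint8);o[v0:v1,u0:u1]=m[v0:v1,u0:u1];return o
    def W(m,z):
        cs,_=cv2.findContours(m,cv2.RETR_EXTERNAL,cv2.CHAIN_APPROX_NONE);c=max(cs,key=cv2.contourArea)
        return np.array([onz('wrist',*p[0],z,P)[:2] for p in c],np.float32)
    w=W(box(B>R+40),47);print('house',cv2.minAreaRect(w))
    w=W(box((B<R+25)&(B<150)),57);print('ring',cv2.minEnclosingCircle(w))
    w=W(box((R>140)&(G<80)&(B<80)),81);print('bar81',cv2.minAreaRect(w))
    y=box((R>150)&(G>110)&(B<90)&(R-B>90));y[:] = y*(G>100);print('mark',[(x[0],onz('wrist',*x[0],57,P).round(1)) for x in cen(y,3)])
    return a
E
python3 - <<'E'
from kn import *
P=pickle.load(open('w10.pkl','rb'));a=ana('pics/w10.png',P,(205,306,62,155))
g=a.max(2)
print(g[185:310,256].tolist())
for n,v,z in [('stopfront top',263,31),('dish far',257.5,20),('dish near',202,26)]: print(n,onz('wrist',257,v,z,P).round(1))
cv2.imwrite('pics/w10c.png',cv2.resize(cv2.cvtColor(a[60:310,200:312].astype(np.uint8),cv2.COLOR_RGB2BGR),(269,600),interpolation=cv2.INTER_CUBIC))
E
```

```text
house ((516.7048950195312, -40.48125076293945), (79.65723419189453, 79.02294921875), 86.7302474975586)
ring ((524.8824462890625, -36.2497673034668), 38.04477310180664)
bar81 ((517.4426879882812, -40.87287139892578), (10.54721736907959, 24.570100784301758), 84.18775939941406)
mark [(array([238.8 , 130.71]), array([536.3, -55.1,  57. ]))]
[101, 93, 95, 102, 107, 105, 109, 112, 145, 149, 122, 110, 112, 104, 86, 104, 160, 177, 181, 159, 155, 151, 154, 157, 155, 153, 158, 152, 151, 156, 151, 155, 152, 157, 155, 152, 153, 155, 151, 156, 155, 155, 154, 153, 153, 154, 153, 147, 152, 151, 155, 151, 154, 155, 151, 152, 152, 156, 158, 152, 154, 154, 149, 153, 149, 151, 149, 153, 156, 170, 175, 175, 190, 208, 234, 242, 222, 125, 45, 29, 30, 36, 27, 33, 38, 47, 50, 46, 48, 39, 32, 70, 215, 248, 241, 242, 240, 158, 62, 48, 54, 57, 60, 62, 57, 54, 112, 151, 158, 168, 174, 171, 173, 169, 172, 171, 160, 157, 183, 193, 191, 188, 189, 188, 189]
stopfront top [672.  -47.5  31. ]
dish far [671.1 -47.4  20. ]
dish near [607.6 -43.9  26. ]
```

View pics/w10c.png

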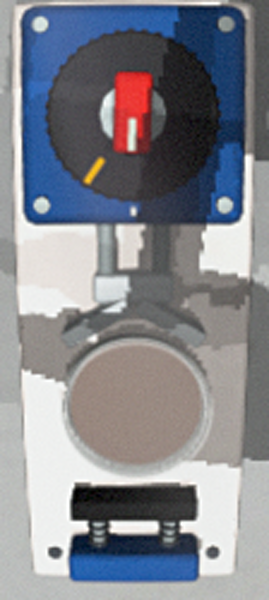

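move_arm([
  {"dx": 0.45, "dy": 0, "dz": 0.2, "ax": 0, "ay": -0.002, "az": 0, "hand": 0},
  {"dx": 0.4, "dy": -0.01, "dz": 0.2, "ax": 0, "ay": -0.001, "az": 0, "hand": 0},
  {"dx": 0, "dy": 0, "dz": 0, "ax": 0, "ay": 0, "az": 0, "hand": 0},
  {"dx": 0, "dy": 0, "dz": 0, "ax": 0, "ay": 0, "az": 0, "hand": 0},
  {"dx": 0, "dy": 0, "dz": 0, "ax": 0, "ay": 0, "az": 0, "hand": 0},
])

```text
time_s: 10.3
tool_pos: [523.6, -41.3, 124.2]
tool_rot: [-0.002, 0.028, 1.0, 0.0]
wrist_force: [-0.2, -0.2, 0.6]
grip_width: 0.999
```

```bash
python3 - <<'E'
from p import *
import pickle
st();P=cams.camera_params('wrist');pickle.dump(P,open('w11.pkl','wb'));im=snap('wrist','w11.png')
plan([517.2,-40.7,90],176.5,n=2)
E
```

```text
t 10.3 p [523.6 -41.3 124.2] yaw 176.77 tilt [-0.23  0.05] F [-0.21 -0.15  0.58] M [ 0.049 -0.001  0.026] w 0.999 q [-0.21  0.13  1.93  0.    1.09 -1.73]
from [524.4 -41.4 124.7] k 2 rot [ 0.03 -0.15  0.27]
{"dx": 0.045, "dy": 0.002, "dz": 0.217, "ax": 0.0, "ay": -0.001, "az": 0.001, "hand": 0.0},
{"dx": 0.045, "dy": 0.002, "dz": 0.217, "ax": 0.0, "ay": -0.001, "az": 0.001, "hand": 0.0},
```

View pics/w11.png

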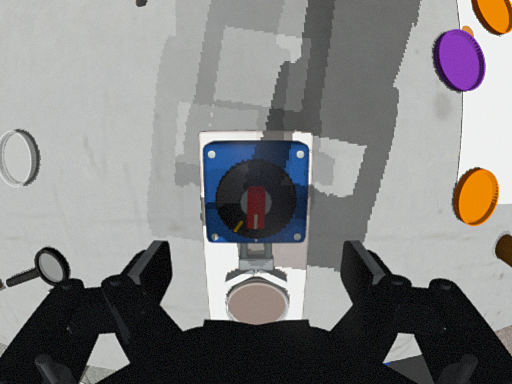

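```bash
python3 - <<'E'
from kn import *
P=pickle.load(open('w11.pkl','rb'));
try: ana('pics/w11.png',P,(200,312,138,246))
except Exception as e: print(e)
a=cv2.imread('pics/w11.png').astype(int);m=((a[...,2]>100)&(a[...,1]<70)&(a[...,0]<70)).astype(np.uint8);m[:175]=0;m[240:]=0;m[:,:230]=0;m[:,280:]=0
c=cv2.findNonZero(m)[:,0];W=np.array([onz('wrist',*p,81,P)[:2] for p in c],np.float32);print(cv2.minAreaRect(W),W.mean(0))
cv2.imwrite('pics/w11c.png',cv2.resize(cv2.imread('pics/w11.png')[170:245,215:297],(656,600),interpolation=cv2.INTER_CUBIC))
E
```

```text
house ((514.955078125, -60.62257385253906), (39.915496826171875, 79.77899932861328), 86.18592071533203)
ring ((518.3397216796875, -38.82229232788086), 32.16958236694336)
max() iterable argument is emptyTraceback (most recent call last):
  File "<stdin>", line 6, in <module>
TypeError: 'NoneType' object is not subscriptable
```

```bash
python3 - <<'E'
from kn import *
P=pickle.load(open('w11.pkl','rb'));
a=cv2.imread('pics/w11.png').astype(int);print(a[195,256])
m=((a[...,2]>a[...,1]*2)&(a[...,2]>60)).astype(np.uint8);m[:175]=0;m[240:]=0;m[:,:240]=0;m[:,:244]=0;m[:,280:]=0
c=cv2.findNonZero(m)[:,0];print(c.min(0),c.max(0));W=np.array([onz('wrist',*p,81,P)[:2] for p in c],np.float32);print(cv2.minAreaRect(W),W.mean(0))
# housing corners' screws
for u,v in [(212,154),(300,154),(214,238),(298,237)]: print(onz('wrist',u,v,47,P).round(1))
cv2.imwrite('pics/w11c.png',cv2.resize(cv2.imread('pics/w11.png')[170:245,215:297],(656,600),interpolation=cv2.INTER_CUBIC))
E
```

```text
[36 35 84]
[247 186] [264 228]
((515.7918090820312, -40.663414001464844), (11.26984977722168, 28.992263793945312), 86.19538879394531) [515.3336  -40.64861]
[482.6 -71.5  47. ]
[486.4  -5.5  47. ]
[550.3 -76.4  47. ]
[553.3  -8.4  47. ]
```

View pics/w11c.png

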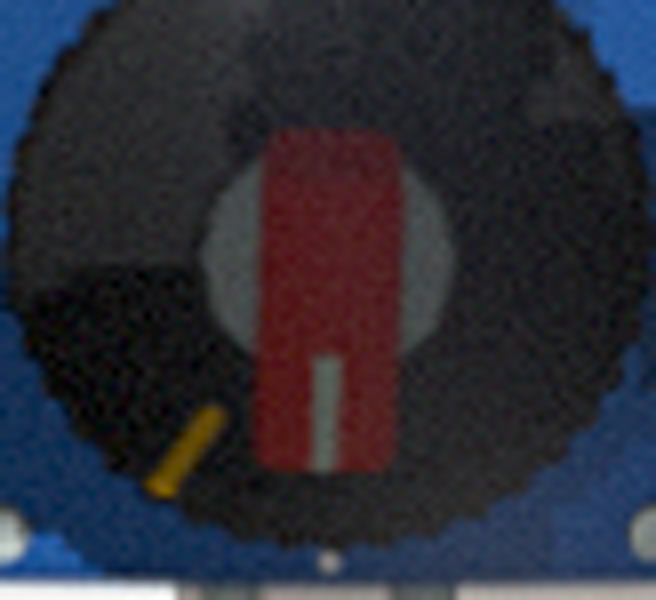

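move_arm([
  {"dx": 0.05, "dy": 0.006, "dz": 0.22, "ax": 0, "ay": 0, "az": 0.006, "hand": 0},
  {"dx": 0.04, "dy": 0.006, "dz": 0.2, "ax": 0, "ay": 0, "az": 0, "hand": 0},
  {"dx": 0, "dy": 0, "dz": 0, "ax": 0, "ay": 0, "az": 0, "hand": 0},
  {"dx": 0, "dy": 0, "dz": 0, "ax": 0, "ay": 0, "az": 0, "hand": 0},
])

```text
time_s: 10.75
tool_pos: [525.9, -41.5, 94.9]
tool_rot: [0.004, 0.033, 0.999, -0.001]
wrist_force: [0.2, 0.1, -0.6]
grip_width: 1.001
```

```bash
python3 - <<'E'
from p import *
st();plan([517.7,-40.6,64],176.2,n=2)
E
```

```text
t 10.75 p [525.9 -41.5  94.9] yaw 176.23 tilt [ 0.51 -0.1 ] F [ 0.19  0.1  -0.56] M [-0.032 -0.002 -0.036] w 1.001 q [-0.21  0.17  1.95  0.    1.01 -1.72]
from [525.9 -41.5  94.9] k 2 rot [-0.06  0.52  0.03]
{"dx": 0.053, "dy": 0.003, "dz": 0.192, "ax": -0.0, "ay": 0.003, "az": 0.0, "hand": 0.0},
{"dx": 0.052, "dy": 0.002, "dz": 0.193, "ax": -0.0, "ay": 0.003, "az": 0.0, "hand": 0.0},
```

move_arm([
  {"dx": 0.1, "dy": 0.01, "dz": 0.15, "ax": 0, "ay": 0.005, "az": 0, "hand": 0},
  {"dx": 0, "dy": 0, "dz": 0, "ax": 0, "ay": 0, "az": 0, "hand": 0},
  {"dx": 0, "dy": 0, "dz": 0, "ax": 0, "ay": 0, "az": 0, "hand": 0},
])

```text
time_s: 11.05
tool_pos: [520.5, -40.7, 84.3]
tool_rot: [0.003, 0.033, 0.999, -0.001]
wrist_force: [0.8, -0.0, -0.2]
grip_width: 0.998
```

```bash
python3 - <<'E'
from p import *
st();plan([517.7,-40.6,64],176.2,n=1)
E
```

```text
t 11.05 p [520.5 -40.7  84.3] yaw 176.23 tilt [ 0.29 -0.12] F [ 0.83 -0.03 -0.16] M [0.046 0.016 0.001] w 0.998 q [-0.21  0.18  1.97 -0.    0.99 -1.72]
from [520.5 -40.7  84.3] k 1 rot [-0.1   0.3   0.03]
{"dx": 0.036, "dy": -0.001, "dz": 0.254, "ax": -0.001, "ay": 0.003, "az": 0.0, "hand": 0.0},
```

move_arm([
  {"dx": 0.05, "dy": 0, "dz": 0.2, "ax": -0.001, "ay": 0.004, "az": 0, "hand": 0},
  {"dx": 0, "dy": 0, "dz": 0, "ax": 0, "ay": 0, "az": 0, "hand": 0},
  {"dx": 0, "dy": 0, "dz": 0, "ax": 0, "ay": 0, "az": 0, "hand": 0},
])

```text
time_s: 11.35
tool_pos: [516.6, -40.5, 67.5]
tool_rot: [-0.0, 0.033, 0.999, -0.0]
wrist_force: [-0.2, 0.3, 0.6]
grip_width: 0.997
```

```bash
python3 - <<'E'
from p import *
st();plan([517.7,-40.6,64],176.2,n=1)
E
```

```text
t 11.35 p [516.6 -40.5  67.5] yaw 176.24 tilt [-0.03 -0.01] F [-0.23  0.28  0.57] M [-0.052  0.009  0.035] w 0.997 q [-0.21  0.2   1.98 -0.    0.97 -1.72]
from [516.6 -40.5  67.5] k 1 rot [-0.02 -0.03  0.04]
{"dx": -0.014, "dy": -0.0, "dz": 0.043, "ax": -0.0, "ay": -0.0, "az": 0.0, "hand": 0.0},
```

move_arm([
  {"dx": -0.012, "dy": 0, "dz": 0.04, "ax": 0, "ay": 0, "az": 0, "hand": 0},
  {"dx": 0, "dy": 0, "dz": 0, "ax": 0, "ay": 0, "az": 0, "hand": 0},
])

```text
time_s: 11.55
tool_pos: [517.4, -40.6, 63.8]
tool_rot: [-0.001, 0.033, 0.999, -0.0]
wrist_force: [0.3, 0.7, 0.7]
grip_width: 1.002
```

```bash
python3 - <<'E'
from p import *
st();plan([517.7,-40.6,64],176.2,n=1);snap('wrist','w12.png')
E
```

```text
t 11.55 p [517.4 -40.6  63.8] yaw 176.23 tilt [-0.06 -0.01] F [0.35 0.65 0.74] M [-0.044 -0.002  0.013] w 1.002 q [-0.21  0.21  1.98 -0.    0.96 -1.72]
from [517.4 -40.6  63.8] k 1 rot [-0.01 -0.06  0.03]
{"dx": -0.004, "dy": -0.0, "dz": -0.003, "ax": -0.0, "ay": -0.001, "az": 0.0, "hand": 0.0},
```

View pics/w12.png

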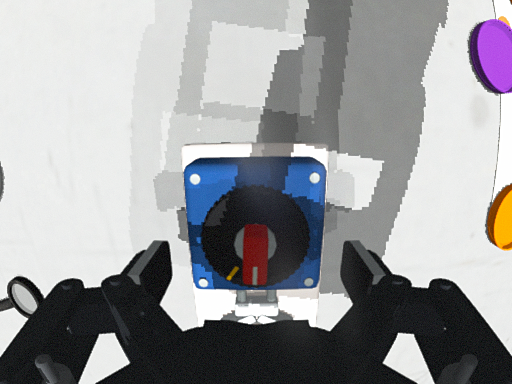

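move_arm([
  {"dx": 0, "dy": 0, "dz": 0, "ax": 0, "ay": 0, "az": 0, "hand": 0.6},
  {"dx": 0, "dy": 0, "dz": 0, "ax": 0, "ay": 0, "az": 0, "hand": 0.8},
  {"dx": 0, "dy": 0, "dz": 0, "ax": 0, "ay": 0, "az": 0, "hand": 1},
  {"dx": 0, "dy": 0, "dz": 0, "ax": 0, "ay": 0, "az": 0, "hand": 1},
  {"dx": 0, "dy": 0, "dz": 0, "ax": 0, "ay": 0, "az": 0, "hand": 1},
  {"dx": 0, "dy": 0, "dz": 0, "ax": 0, "ay": 0, "az": 0, "hand": 1},
])

```text
time_s: 12.2
tool_pos: [518.2, -41.1, 65.0]
tool_rot: [0.0, 0.033, 0.999, -0.001]
wrist_force: [-1.1, -0.4, 0.9]
grip_width: 0.123
```

```bash
python3 - <<'E'
from p import *
st();im=snap('wrist','w13.png');cv2.imwrite('pics/w13c.png',cv2.resize(cv2.cvtColor(im[150:330,140:370],cv2.COLOR_RGB2BGR),(766,600),interpolation=cv2.INTER_CUBIC))
E
```

```text
t 12.2 p [518.2 -41.1  65. ] yaw 176.24 tilt [ 0.04 -0.08] F [-1.08 -0.35  0.94] M [-0.086  0.146 -0.071] w 0.123 q [-0.21  0.21  1.97 -0.    0.96 -1.72]
```

View pics/w13c.png

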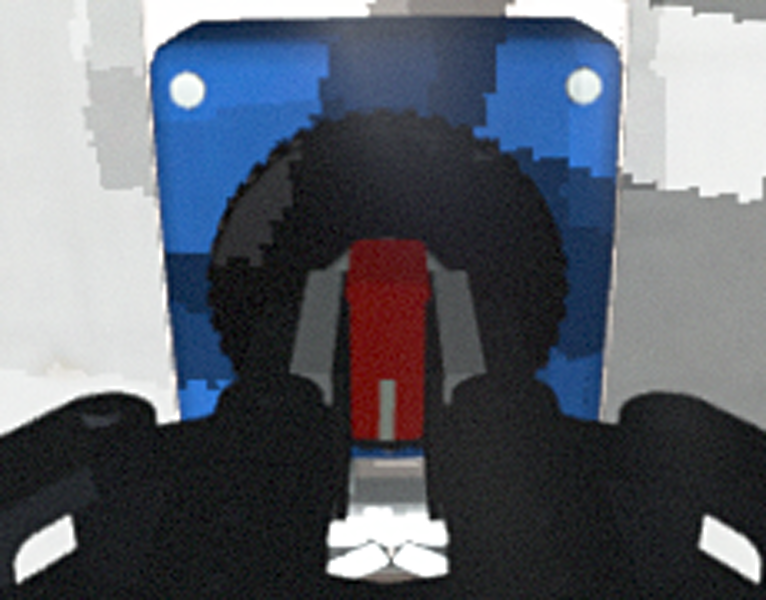

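move_arm([
  {"dx": 0, "dy": 0, "dz": 0, "ax": 0, "ay": 0, "az": 0.03, "hand": 1},
  {"dx": 0, "dy": 0, "dz": 0, "ax": 0, "ay": 0, "az": 0.03, "hand": 1},
  {"dx": 0, "dy": 0, "dz": 0, "ax": 0, "ay": 0, "az": 0.03, "hand": 1},
])

```text
time_s: 12.55
tool_pos: [518.2, -41.2, 65.0]
tool_rot: [0.001, 0.104, 0.995, -0.001]
wrist_force: [-0.4, -1.1, 0.8]
grip_width: 0.123
```

```bash
python3 - <<'E'
from p import *
s,_,_=st();print(np.round(s['joint_efforts'],3),s['dq'].round(3))
E
```

```text
t 12.55 p [518.2 -41.2  65. ] yaw 168.07 tilt [ 0.05 -0.12] F [-0.42 -1.07  0.83] M [0.014 0.01  0.258] w 0.123 q [-0.21  0.21  1.98 -0.    0.96 -1.57]
[ -0.    -33.106 -24.449   0.241  -0.067  -0.043] [-0.001  0.001 -0.002 -0.002  0.001  0.476]
```

move_arm([
  {"dx": 0, "dy": 0, "dz": 0, "ax": 0, "ay": 0, "az": 0.03, "hand": 1},
  {"dx": 0, "dy": 0, "dz": 0, "ax": 0, "ay": 0, "az": 0.03, "hand": 1},
  {"dx": 0, "dy": 0, "dz": 0, "ax": 0, "ay": 0, "az": 0.03, "hand": 1},
])

```text
time_s: 12.85
tool_pos: [518.2, -41.4, 65.0]
tool_rot: [0.001, 0.175, 0.985, -0.001]
wrist_force: [0.1, -0.6, 1.2]
grip_width: 0.12
```

```bash
cat > r.py <<'E'
from p import *
s,_,_=st();print('yaw176.24-',round(176.24-np.degrees(math.atan2(*(lambda m:(m[1,0],m[0,0]))(pose()[2].as_matrix()))),2),'dq6',s['dq'][5].round(3),'eff6',s['joint_efforts'][3:].round(3))
E
python3 r.py
```

```text
t 12.85 p [518.2 -41.4  65. ] yaw 159.87 tilt [ 0.05 -0.18] F [ 0.11 -0.55  1.18] M [-0.047  0.063  0.271] w 0.12 q [-0.21  0.21  1.98 -0.    0.96 -1.43]
yaw176.24- 16.37 dq6 0.477 eff6 [ 0.237 -0.073 -0.041]
```

move_arm([
  {"dx": 0, "dy": 0, "dz": 0, "ax": 0, "ay": 0, "az": 0.02, "hand": 1},
  {"dx": 0, "dy": 0, "dz": 0, "ax": 0, "ay": 0, "az": 0.02, "hand": 1},
])

```text
time_s: 13.05
tool_pos: [518.2, -41.4, 65.0]
tool_rot: [0.001, 0.206, 0.979, -0.002]
wrist_force: [-0.7, 0.6, -0.5]
grip_width: 0.12
```

```bash
python3 r.py; python3 - <<'E'
from p import *
im=snap('wrist','w14.png');cv2.imwrite('pics/w14c.png',cv2.resize(cv2.cvtColor(im[150:330,140:370],cv2.COLOR_RGB2BGR),(766,600),interpolation=cv2.INTER_CUBIC))
E
```

```text
t 13.05 p [518.2 -41.4  65. ] yaw 156.26 tilt [ 0.04 -0.21] F [-0.72  0.65 -0.5 ] M [0.033 0.04  0.279] w 0.12 q [-0.21  0.21  1.98 -0.    0.96 -1.37]
yaw176.24- 19.98 dq6 0.316 eff6 [ 0.219 -0.073  0.066]
```

View pics/w14c.png

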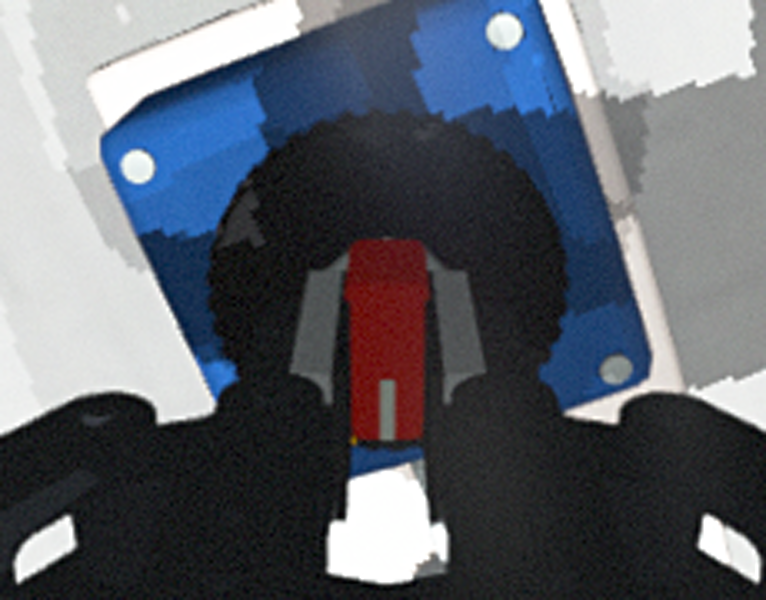

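move_arm([
  {"dx": 0, "dy": 0, "dz": 0, "ax": 0, "ay": 0, "az": 0.02, "hand": 1},
  {"dx": 0, "dy": 0, "dz": 0, "ax": 0, "ay": 0, "az": 0.02, "hand": 1},
])

```text
time_s: 13.3
tool_pos: [518.1, -41.5, 65.0]
tool_rot: [0.001, 0.236, 0.972, -0.002]
wrist_force: [-0.6, -0.7, 1.1]
grip_width: 0.118
```

```bash
python3 r.py
```

```text
t 13.3 p [518.1 -41.5  65. ] yaw 152.67 tilt [ 0.04 -0.24] F [-0.58 -0.73  1.14] M [0.057 0.057 0.286] w 0.118 q [-0.21  0.21  1.98 -0.    0.96 -1.3 ]
yaw176.24- 23.57 dq6 0.304 eff6 [ 0.222 -0.075  0.076]
```

move_arm([
  {"dx": 0, "dy": 0, "dz": 0, "ax": 0, "ay": 0, "az": 0.02, "hand": 1},
  {"dx": 0, "dy": 0, "dz": 0, "ax": 0, "ay": 0, "az": 0.02, "hand": 1},
])

```text
time_s: 13.5
tool_pos: [518.1, -41.5, 65.0]
tool_rot: [0.001, 0.266, 0.964, -0.002]
wrist_force: [0.0, -1.2, 0.4]
grip_width: 0.122
```

```bash
python3 r.py
```

```text
t 13.5 p [518.1 -41.5  65. ] yaw 149.11 tilt [ 0.04 -0.27] F [ 0.01 -1.24  0.35] M [0.051 0.061 0.267] w 0.122 q [-0.21  0.21  1.98 -0.01  0.96 -1.24]
yaw176.24- 27.13 dq6 0.31 eff6 [ 0.217 -0.077  0.069]
```

move_arm([
  {"dx": 0, "dy": 0, "dz": 0, "ax": 0, "ay": 0, "az": 0.02, "hand": 1},
  {"dx": 0, "dy": 0, "dz": 0, "ax": 0, "ay": 0, "az": 0.02, "hand": 1},
])

```text
time_s: 13.7
tool_pos: [518.1, -41.6, 65.0]
tool_rot: [0.001, 0.296, 0.955, -0.002]
wrist_force: [-0.9, -1.0, 1.4]
grip_width: 0.121
```

```bash
python3 r.py|tail -2
```

```text
t 13.7 p [518.1 -41.6  65. ] yaw 145.56 tilt [ 0.04 -0.3 ] F [-0.93 -1.02  1.38] M [0.021 0.033 0.245] w 0.121 q [-0.21  0.21  1.98 -0.01  0.96 -1.18]
yaw176.24- 30.68 dq6 0.311 eff6 [ 0.213 -0.078  0.069]
```

move_arm([
  {"dx": 0, "dy": 0, "dz": 0, "ax": 0, "ay": 0, "az": 0.02, "hand": 1},
  {"dx": 0, "dy": 0, "dz": 0, "ax": 0, "ay": 0, "az": 0.02, "hand": 1},
])

```text
time_s: 13.9
tool_pos: [518.1, -41.6, 65.0]
tool_rot: [0.001, 0.326, 0.946, -0.003]
wrist_force: [-0.4, -0.8, 0.2]
grip_width: 0.12
```

```bash
python3 r.py|tail -2
```

```text
t 13.9 p [518.1 -41.6  65. ] yaw 142.0 tilt [ 0.03 -0.32] F [-0.41 -0.76  0.24] M [0.018 0.034 0.273] w 0.12 q [-0.21  0.21  1.98 -0.01  0.96 -1.12]
yaw176.24- 34.24 dq6 0.309 eff6 [ 0.209 -0.079  0.069]
```

move_arm([
  {"dx": 0, "dy": 0, "dz": 0, "ax": 0, "ay": 0, "az": 0.02, "hand": 1},
  {"dx": 0, "dy": 0, "dz": 0, "ax": 0, "ay": 0, "az": 0.02, "hand": 1},
])

```text
time_s: 14.1
tool_pos: [518.0, -41.7, 65.0]
tool_rot: [0.001, 0.355, 0.935, -0.003]
wrist_force: [-0.3, -1.2, 1.3]
grip_width: 0.125
```

```bash
python3 r.py|tail -2
```

```text
t 14.1 p [518.  -41.7  65. ] yaw 138.45 tilt [ 0.03 -0.35] F [-0.28 -1.17  1.25] M [-0.001  0.02   0.279] w 0.125 q [-0.21  0.21  1.98 -0.01  0.96 -1.05]
yaw176.24- 37.79 dq6 0.309 eff6 [ 0.205 -0.081  0.07 ]
```

move_arm([
  {"dx": 0, "dy": 0, "dz": 0, "ax": 0, "ay": 0, "az": 0.02, "hand": 1},
  {"dx": 0, "dy": 0, "dz": 0, "ax": 0, "ay": 0, "az": 0.02, "hand": 1},
])

```text
time_s: 14.3
tool_pos: [518.0, -41.7, 65.0]
tool_rot: [0.001, 0.384, 0.924, -0.003]
wrist_force: [0.2, 0.3, 0.5]
grip_width: 0.124
```

```bash
python3 r.py|tail -2
```

```text
t 14.3 p [518.  -41.7  65. ] yaw 134.89 tilt [ 0.03 -0.37] F [0.24 0.27 0.52] M [0.024 0.023 0.246] w 0.124 q [-0.21  0.21  1.98 -0.01  0.96 -0.99]
yaw176.24- 41.35 dq6 0.308 eff6 [ 0.202 -0.082  0.07 ]
```

move_arm([
  {"dx": 0, "dy": 0, "dz": 0, "ax": 0, "ay": 0, "az": 0.02, "hand": 1},
  {"dx": 0, "dy": 0, "dz": 0, "ax": 0, "ay": 0, "az": 0.02, "hand": 1},
])

```text
time_s: 14.5
tool_pos: [517.9, -41.7, 65.0]
tool_rot: [0.002, 0.412, 0.911, -0.003]
wrist_force: [-0.6, -0.0, 0.7]
grip_width: 0.123
```

```bash
python3 r.py|tail -2
```

```text
t 14.5 p [517.9 -41.7  65. ] yaw 131.34 tilt [ 0.02 -0.39] F [-0.6  -0.01  0.68] M [0.05  0.047 0.26 ] w 0.123 q [-0.21  0.21  1.98 -0.01  0.96 -0.93]
yaw176.24- 44.9 dq6 0.309 eff6 [ 0.198 -0.083  0.07 ]
```

move_arm([
  {"dx": 0, "dy": 0, "dz": 0, "ax": 0, "ay": 0, "az": 0.02, "hand": 1},
  {"dx": 0, "dy": 0, "dz": 0, "ax": 0, "ay": 0, "az": 0.02, "hand": 1},
])

```text
time_s: 14.7
tool_pos: [517.9, -41.8, 65.0]
tool_rot: [0.002, 0.44, 0.898, -0.003]
wrist_force: [-0.8, 0.2, 0.6]
grip_width: 0.119
```

```bash
python3 r.py|tail -2
```

```text
t 14.7 p [517.9 -41.8  65. ] yaw 127.78 tilt [ 0.02 -0.42] F [-0.76  0.2   0.59] M [0.098 0.064 0.343] w 0.119 q [-0.21  0.21  1.98 -0.01  0.96 -0.87]
yaw176.24- 48.46 dq6 0.31 eff6 [ 0.195 -0.085  0.069]
```

move_arm([
  {"dx": 0, "dy": 0, "dz": 0, "ax": 0, "ay": 0, "az": 0.02, "hand": 1},
])

```text
time_s: 14.8
tool_pos: [517.9, -41.8, 65.0]
tool_rot: [0.002, 0.454, 0.891, -0.003]
wrist_force: [-1.2, -2.1, 0.8]
grip_width: 0.126
```

```bash
python3 r.py|tail -2
```

```text
t 14.8 p [517.9 -41.8  65. ] yaw 126.0 tilt [ 0.02 -0.43] F [-1.21 -2.13  0.82] M [0.097 0.062 0.26 ] w 0.126 q [-0.21  0.21  1.98 -0.01  0.96 -0.83]
yaw176.24- 50.24 dq6 0.31 eff6 [ 0.193 -0.085  0.07 ]
```

move_arm([
  {"dx": 0, "dy": 0, "dz": 0, "ax": 0, "ay": 0, "az": 0.02, "hand": 1},
])

```text
time_s: 14.9
tool_pos: [517.8, -41.8, 65.0]
tool_rot: [0.002, 0.468, 0.884, -0.003]
wrist_force: [-1.0, -0.4, 0.5]
grip_width: 0.118
```

```bash
python3 r.py|tail -2
```

```text
t 14.9 p [517.8 -41.8  65. ] yaw 124.22 tilt [ 0.01 -0.44] F [-1.05 -0.39  0.5 ] M [0.059 0.058 0.296] w 0.118 q [-0.21  0.21  1.98 -0.01  0.96 -0.8 ]
yaw176.24- 52.02 dq6 0.31 eff6 [ 0.192 -0.086  0.07 ]
```

move_arm([
  {"dx": 0, "dy": 0, "dz": 0, "ax": 0, "ay": 0, "az": 0.02, "hand": 1},
])

```text
time_s: 15.0
tool_pos: [517.8, -41.8, 65.0]
tool_rot: [0.002, 0.481, 0.876, -0.003]
wrist_force: [-1.3, -0.6, 0.8]
grip_width: 0.123
```

```bash
python3 r.py|tail -2
```

```text
t 15.0 p [517.8 -41.8  65. ] yaw 122.44 tilt [ 0.01 -0.45] F [-1.29 -0.55  0.75] M [-0.     0.043  0.262] w 0.123 q [-0.21  0.21  1.98 -0.01  0.96 -0.77]
yaw176.24- 53.8 dq6 0.309 eff6 [ 0.19  -0.087  0.07 ]
```

move_arm([
  {"dx": 0, "dy": 0, "dz": 0, "ax": 0, "ay": 0, "az": 0.02, "hand": 1},
])

```text
time_s: 15.1
tool_pos: [517.8, -41.8, 65.0]
tool_rot: [0.002, 0.495, 0.869, -0.003]
wrist_force: [-0.2, -1.7, 1.5]
grip_width: 0.122
```

```bash
python3 r.py|tail -2
```

```text
t 15.1 p [517.8 -41.8  65. ] yaw 120.66 tilt [ 0.01 -0.46] F [-0.16 -1.7   1.46] M [0.087 0.083 0.263] w 0.122 q [-0.21  0.21  1.98 -0.01  0.96 -0.74]
yaw176.24- 55.58 dq6 0.307 eff6 [ 0.194 -0.086  0.089]
```

move_arm([
  {"dx": 0, "dy": 0, "dz": 0, "ax": 0, "ay": 0, "az": 0.02, "hand": 1},
])

```text
time_s: 15.2
tool_pos: [517.8, -41.9, 65.0]
tool_rot: [0.002, 0.508, 0.861, -0.004]
wrist_force: [-0.6, -0.3, 0.3]
grip_width: 0.123
```

```bash
python3 r.py|tail -2
```

```text
t 15.2 p [517.8 -41.9  65. ] yaw 118.89 tilt [ 0.01 -0.47] F [-0.58 -0.26  0.31] M [0.108 0.009 0.278] w 0.123 q [-0.21  0.21  1.98 -0.01  0.96 -0.71]
yaw176.24- 57.35 dq6 0.307 eff6 [ 0.205 -0.085  0.127]
```

move_arm([
  {"dx": 0, "dy": 0, "dz": 0, "ax": 0, "ay": 0, "az": 0.02, "hand": 1},
])

```text
time_s: 15.3
tool_pos: [517.8, -41.9, 65.0]
tool_rot: [0.002, 0.522, 0.853, -0.004]
wrist_force: [-0.4, -0.7, 0.7]
grip_width: 0.121
```

```bash
python3 r.py|tail -2
```

```text
t 15.3 p [517.8 -41.9  65. ] yaw 117.13 tilt [ 0.   -0.48] F [-0.4  -0.71  0.7 ] M [0.048 0.047 0.42 ] w 0.121 q [-0.21  0.21  1.98 -0.01  0.96 -0.68]
yaw176.24- 59.11 dq6 0.306 eff6 [ 0.218 -0.084  0.168]
```

move_arm([
  {"dx": 0, "dy": 0, "dz": 0, "ax": 0, "ay": 0, "az": 0.01, "hand": 1},
])

```text
time_s: 15.4
tool_pos: [517.7, -41.9, 65.0]
tool_rot: [0.002, 0.528, 0.849, -0.004]
wrist_force: [0.3, -0.1, 1.6]
grip_width: 0.121
```

```bash
python3 r.py|tail -2
```

```text
t 15.4 p [517.7 -41.9  65. ] yaw 116.28 tilt [ 0.  -0.5] F [ 0.27 -0.08  1.64] M [0.098 0.075 0.356] w 0.121 q [-0.21  0.21  1.98 -0.01  0.96 -0.66]
yaw176.24- 59.96 dq6 0.147 eff6 [ 0.226 -0.073  0.345]
```

move_arm([
  {"dx": 0, "dy": 0, "dz": 0, "ax": 0, "ay": 0, "az": 0.01, "hand": 1},
])

```text
time_s: 15.5
tool_pos: [517.7, -41.9, 65.0]
tool_rot: [0.002, 0.534, 0.845, -0.004]
wrist_force: [-0.1, -0.4, 1.0]
grip_width: 0.122
```

```bash
python3 r.py|tail -2
```

```text
t 15.5 p [517.7 -41.9  65. ] yaw 115.41 tilt [ 0.   -0.51] F [-0.08 -0.41  0.96] M [ 0.061 -0.026  0.404] w 0.122 q [-0.21  0.21  1.98 -0.01  0.96 -0.65]
yaw176.24- 60.83 dq6 0.157 eff6 [ 0.243 -0.079  0.309]
```

move_arm([
  {"dx": 0, "dy": 0, "dz": 0, "ax": 0, "ay": 0, "az": 0, "hand": 1},
  {"dx": 0, "dy": 0, "dz": 0, "ax": 0, "ay": 0, "az": 0, "hand": 0.7},
  {"dx": 0, "dy": 0, "dz": 0, "ax": 0, "ay": 0, "az": 0, "hand": 0},
  {"dx": 0, "dy": 0, "dz": 0, "ax": 0, "ay": 0, "az": 0, "hand": 0},
  {"dx": 0, "dy": 0, "dz": 0, "ax": 0, "ay": 0, "az": 0, "hand": 0},
  {"dx": 0, "dy": 0, "dz": -0.3, "ax": 0, "ay": 0, "az": 0, "hand": 0},
  {"dx": 0, "dy": 0, "dz": -0.4, "ax": 0, "ay": 0, "az": 0, "hand": 0},
  {"dx": 0, "dy": 0, "dz": -0.4, "ax": 0, "ay": 0, "az": 0, "hand": 0},
  {"dx": 0, "dy": 0, "dz": 0, "ax": 0, "ay": 0, "az": 0, "hand": 0},
  {"dx": 0, "dy": 0, "dz": 0, "ax": 0, "ay": 0, "az": 0, "hand": 0},
])

```text
time_s: 16.5
tool_pos: [516.4, -40.4, 154.3]
tool_rot: [0.0, 0.536, 0.844, -0.003]
wrist_force: [-1.0, -0.2, -0.1]
grip_width: 1.0
```

```bash
python3 r.py; python3 - <<'E'
from p import *
plan([591,-44,161],176.7,hand=0)
E
```

```text
t 16.5 p [516.4 -40.4 154.3] yaw 115.24 tilt [-0.18 -0.35] F [-1.   -0.22 -0.11] M [-0.027  0.053  0.036] w 1.0 q [-0.21  0.07  1.93 -0.01  1.14 -0.65]
yaw176.24- 61.0 dq6 0.001 eff6 [-0.025 -0.062 -0.   ]
from [516.4 -40.4 154.3] k 8 rot [-4.100e-01  5.000e-02 -6.146e+01]
{"dx": -0.055, "dy": 0.103, "dz": -0.011, "ax": -0.001, "ay": 0.0, "az": -0.085, "hand": 0.0},
{"dx": -0.068, "dy": 0.095, "dz": -0.011, "ax": -0.001, "ay": 0.0, "az": -0.085, "hand": 0.0},
{"dx": -0.08, "dy": 0.085, "dz": -0.011, "ax": -0.001, "ay": 0.0, "az": -0.085, "hand": 0.0},
{"dx": -0.091, "dy": 0.073, "dz": -0.011, "ax": -0.001, "ay": 0.0, "az": -0.085, "hand": 0.0},
{"dx": -0.1, "dy": 0.06, "dz": -0.011, "ax": -0.001, "ay": 0.0, "az": -0.085, "hand": 0.0},
{"dx": -0.107, "dy": 0.047, "dz": -0.011, "ax": -0.001, "ay": 0.0, "az": -0.085, "hand": 0.0},
{"dx": -0.112, "dy": 0.032, "dz": -0.011, "ax": -0.001, "ay": 0.0, "az": -0.085, "hand": 0.0},
{"dx": -0.115, "dy": 0.017, "dz": -0.011, "ax": -0.001, "ay": 0.0, "az": -0.085, "hand": 0.0},
```

Return to the same viewpoint as w10 for a before/after comparison.

move_arm([
  {"dx": -0.055, "dy": 0.1, "dz": -0.01, "ax": 0, "ay": 0, "az": -0.085, "hand": 0},
  {"dx": -0.07, "dy": 0.095, "dz": -0.01, "ax": 0, "ay": 0, "az": -0.085, "hand": 0},
  {"dx": -0.08, "dy": 0.085, "dz": -0.01, "ax": 0, "ay": 0, "az": -0.085, "hand": 0},
  {"dx": -0.09, "dy": 0.075, "dz": -0.01, "ax": 0, "ay": 0, "az": -0.085, "hand": 0},
  {"dx": -0.1, "dy": 0.06, "dz": -0.01, "ax": 0, "ay": 0, "az": -0.085, "hand": 0},
  {"dx": -0.11, "dy": 0.045, "dz": -0.01, "ax": 0, "ay": 0, "az": -0.085, "hand": 0},
  {"dx": -0.11, "dy": 0.03, "dz": -0.01, "ax": 0, "ay": 0, "az": -0.085, "hand": 0},
  {"dx": -0.115, "dy": 0.015, "dz": -0.01, "ax": 0, "ay": 0, "az": -0.085, "hand": 0},
  {"dx": 0, "dy": 0, "dz": 0, "ax": 0, "ay": 0, "az": 0, "hand": 0},
  {"dx": 0, "dy": 0, "dz": 0, "ax": 0, "ay": 0, "az": 0, "hand": 0},
])

```text
time_s: 17.5
tool_pos: [584.7, -41.9, 145.1]
tool_rot: [-0.013, 0.012, 1.0, -0.001]
wrist_force: [0.2, 0.5, -0.7]
grip_width: 0.998
```

```bash
python3 r.py; python3 - <<'E'
from kn import *
P=cams.camera_params('wrist');pickle.dump(P,open('w20.pkl','wb'));im=snap('wrist','w20.png')
E
```

```text
t 17.5 p [584.7 -41.9 145.1] yaw 178.68 tilt [-1.49 -0.07] F [ 0.23  0.47 -0.71] M [-0.009 -0.034 -0.008] w 0.998 q [-0.19  0.24  1.76 -0.01  1.17 -1.73]
yaw176.24- -2.44 dq6 -0.002 eff6 [-0.019  0.058 -0.045]
```

View pics/w20.png

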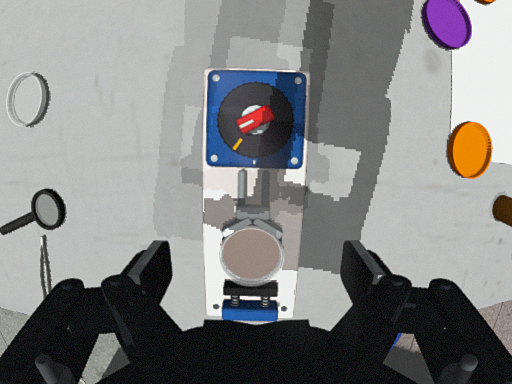

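```bash
python3 - <<'E'
from kn import *
for n in ('w10','w20'):
    P=pickle.load(open(n+'.pkl','rb'));a=cv2.cvtColor(cv2.imread(f'pics/{n}.png'),cv2.COLOR_BGR2RGB).astype(int)
    R,G,B=a[...,0],a[...,1],a[...,2]
    y=((R-B>90)&(G>90)&(R>130)).astype(np.uint8);y[:, :228]=0;y[:,250:]=0;y[:120]=0;y[152:]=0
    mk=[onz('wrist',*x[0],57,P)[:2] for x in cen(y,4)]
    sc=[]
    v0=(70,146) if n=='w10' else (77,159)
    w=((a.min(2)>150)).astype(np.uint8)
    for (u,v) in ([(216,70),(296,70),(217,146),(296,146)] if n=='w10' else [(215,77),(298,77),(214,159),(296,160)]):
        m=np.zeros_like(w);m[v-5:v+6,u-5:u+6]=w[v-5:v+6,u-5:u+6];c=cv2.moments(m,True);sc.append(onz('wrist',c['m10']/c['m00'],c['m01']/c['m00'],47,P)[:2])
    sc=np.array(sc);c=sc.mean(0);d=(sc[2]-sc[0]+sc[3]-sc[1]);d/=np.linalg.norm(d);e=np.array([-d[1],d[0]])
    print(n,'screws c',c.round(1),[ (np.dot(m-c,d).round(2),np.dot(m-c,e).round(2)) for m in mk])
    rows=a.max(2)
    # stop / foot edges
    for u in (250,256):
        print(rows[255:325,u].tolist())
E
```

```text
Traceback (most recent call last):
ZeroDivisionError: float division by zero
```

```bash
python3 - <<'E'
from kn import *
import math
for n,S in (('w10',[(216,70),(296,70),(217,146),(296,146)]),('w20',[(215,77),(298,77),(214,159),(296,160)])):
    P=pickle.load(open(n+'.pkl','rb'));a=cv2.cvtColor(cv2.imread(f'pics/{n}.png'),cv2.COLOR_BGR2RGB).astype(int)
    R,G,B=a[...,0],a[...,1],a[...,2]
    y=((R-B>70)&(G>R*.5)&(R>100)).astype(np.uint8);y[:, :228]=0;y[:,250:]=0;y[:120]=0;y[152:]=0
    mk=[onz('wrist',*x[0],57,P)[:2] for x in cen(y,4)]
    sc=[]
    for (u,v) in S:
        p=R[v-5:v+6,u-5:u+6].astype(float);p=np.clip(p-p.max()*.6,0,None);vv,uu=np.mgrid[v-5:v+6,u-5:u+6];sc.append(onz('wrist',(p*uu).sum()/p.sum(),(p*vv).sum()/p.sum(),47,P)[:2])
    sc=np.array(sc);c=sc.mean(0);d=(sc[2]-sc[0]+sc[3]-sc[1]);d/=np.linalg.norm(d);e=np.array([-d[1],d[0]])
    print(n,'c',c.round(1),'yaw',math.degrees(math.atan2(d[1],d[0])),[ (np.dot(m-c,d).round(2),np.dot(m-c,e).round(2)) for m in mk])
    g=a.max(2)
    for u in (250,): print(g[255:325,u].tolist())
    dm=((R-B>8)&(R-B<45)&(R>90)&(R<200)).astype(np.uint8);dm[:195]=0;dm[290:]=0;dm[:,:215]=0;dm[:,295:]=0
    dm=cv2.morphologyEx(dm,cv2.MORPH_OPEN,np.ones((7,7)));cs,_=cv2.findContours(dm,0,cv2.CHAIN_APPROX_NONE);k=max(cs,key=cv2.contourArea)
    w=np.array([onz('wrist',*q[0],24,P)[:2] for q in cv2.convexHull(k)],np.float32);cc,r=cv2.minEnclosingCircle(w);cc=np.array(cc)-c;print('dish rel knob',np.dot(cc,d).round(1),np.dot(cc,e).round(1),r)
E
python3 -c "
import cv2
a=cv2.imread('pics/w20.png');cv2.imwrite('pics/w20c.png',cv2.resize(a[65:325,195:315],(277,600),interpolation=cv2.INTER_CUBIC))"
```

```text
w10 c [516.8 -40. ] yaw -2.599578512467576 [(np.float64(20.13), np.float64(-14.17))]
[169, 182, 192, 221, 236, 241, 249, 137, 37, 23, 26, 27, 23, 25, 34, 46, 49, 43, 41, 44, 35, 70, 218, 247, 241, 242, 244, 159, 62, 50, 52, 57, 59, 55, 53, 59, 99, 149, 165, 176, 172, 171, 172, 170, 171, 173, 164, 164, 181, 193, 192, 190, 188, 189, 188, 192, 192, 188, 187, 186, 188, 185, 186, 186, 189, 191, 190, 153, 139, 40]
dish rel knob 119.2 -1.0 28.228242874145508
w20 c [516.5 -40.3] yaw -3.959499299460837 [(np.float64(21.29), np.float64(-13.73))]
[147, 149, 150, 151, 150, 151, 156, 151, 155, 154, 151, 150, 158, 150, 150, 158, 152, 150, 152, 153, 153, 145, 146, 157, 160, 156, 139, 130, 148, 125, 117, 71, 14, 27, 36, 35, 41, 48, 38, 31, 57, 184, 243, 250, 235, 74, 44, 49, 54, 57, 54, 57, 56, 59, 91, 138, 127, 174, 176, 171, 172, 169, 172, 168, 163, 157, 174, 199, 193, 64]
dish rel knob 128.9 1.0 28.066184997558594
```

View pics/w20c.png

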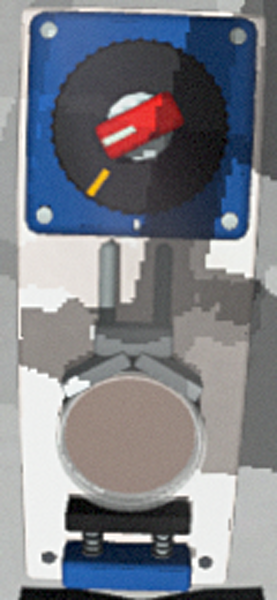

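```bash
python3 - <<'E'
from kn import *
for n,u,E in (('w10',250,(276.4,282.2)),('w20',250,(295.4,299.6))):
    P=pickle.load(open(n+'.pkl','rb'))
    for z in (28,31,34): p=[onz('wrist',u,v,z,P) for v in E]; print(n,z,[q[0].round(1) for q in p],np.linalg.norm(p[1]-p[0]).round(2))
E
```

```text
w10 28 [np.float64(689.5), np.float64(696.9)] 7.38
w10 31 [np.float64(687.8), np.float64(695.1)] 7.3
w10 34 [np.float64(686.0), np.float64(693.2)] 7.22
w20 28 [np.float64(691.4), np.float64(696.7)] 5.3
w20 31 [np.float64(689.5), np.float64(694.7)] 5.24
w20 34 [np.float64(687.5), np.float64(692.7)] 5.18
```

```bash
python3 - <<'E'
from p import *
plan([592.2,-44.4,161.8],176.76,n=1)
E
```

```text
from [584.5 -41.8 145. ] k 1 rot [-0.12 -1.49  1.94]
{"dx": -0.091, "dy": -0.031, "dz": -0.213, "ax": -0.001, "ay": -0.017, "az": 0.022, "hand": 0.0},
```

move_arm([
  {"dx": -0.09, "dy": -0.03, "dz": -0.21, "ax": -0.001, "ay": -0.017, "az": 0.022, "hand": 0},
  {"dx": 0, "dy": 0, "dz": 0, "ax": 0, "ay": 0, "az": 0, "hand": 0},
  {"dx": 0, "dy": 0, "dz": 0, "ax": 0, "ay": 0, "az": 0, "hand": 0},
  {"dx": 0, "dy": 0, "dz": 0, "ax": 0, "ay": 0, "az": 0, "hand": 0},
])

```text
time_s: 17.95
tool_pos: [591.7, -44.6, 163.2]
tool_rot: [0.001, 0.032, 0.999, -0.0]
wrist_force: [-0.6, 0.4, 0.1]
grip_width: 1.0
```

```bash
python3 - <<'E'
from p import *
st();plan([592.2,-44.4,161.8],176.76,n=1)
E
```

```text
t 17.95 p [591.7 -44.6 163.2] yaw 176.31 tilt [ 0.16 -0.04] F [-0.6   0.38  0.05] M [-0.033 -0.016 -0.009] w 1.0 q [-0.19  0.22  1.75 -0.    1.17 -1.7 ]
from [591.7 -44.6 163.2] k 1 rot [-0.03  0.16 -0.45]
{"dx": -0.005, "dy": 0.003, "dz": 0.017, "ax": -0.0, "ay": 0.002, "az": -0.005, "hand": 0.0},
```

```bash
python3 - <<'E'
from kn import *
P=cams.camera_params('wrist');pickle.dump(P,open('w21.pkl','wb'));snap('wrist','w21.png')
for n in('w10','w21'):
    P=pickle.load(open(n+'.pkl','rb'));g=cv2.imread(f'pics/{n}.png').max(2).astype(float)
    out=[]
    for u in list(range(247,265,1)):
        col=g[258:300,u]
        # stop dark run -> bright -> foot top edge
        i=next(k for k in range(4,40) if col[k]<150 and col[k-1]<60 or (col[k-1]<60)); 
        j=next(k for k in range(i,41) if col[k]<140<=col[k+1]); s1=j+(140-col[j])/(col[j+1]-col[j])
        k=next(k for k in range(j+1,41) if col[k]>=150>col[k+1]); s2=k+(col[k]-150)/(col[k]-col[k+1])
        a=onz('wrist',u,258+s1,31,P);b=onz('wrist',u,258+s2,31,P);out.append((s1+258,s2+258,a[0],b[0]))
    o=np.array(out);print(n,np.median(o,0).round(2),'gap',np.median(o[:,3]-o[:,2]).round(2),(o[:,3]-o[:,2]).std().round(2))
E
```

```text
w10 [276.49 282.09 688.21 695.25] gap 7.04 0.16
w21 [276.59 281.05 689.63 695.37] gap 5.62 0.41
```

View pics/w21.png

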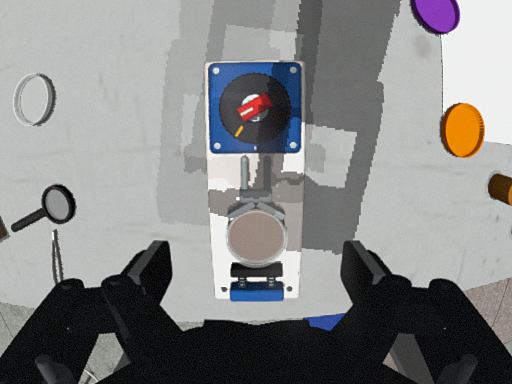

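```bash
python3 -c "
from bench import finish_job
print(finish_job())"
```

```text
the job is handed in; nothing more can be done
None
```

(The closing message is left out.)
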